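# Fit the packs in a cordless lamp's battery base and screw it home

### The arm

A 6-joint arm with a two-finger parallel gripper is mounted at the origin on the work surface. World frame = base frame: x ahead of the robot, y to its left, z up, the work surface at z = 0. Lengths are in mm, angles in rad, forces in N, time in s.
With the tool pointing down it reaches from about 350 to 875 mm from the base axis. Payload 4.2 kg.
Tool frame: the origin (TCP) lies at the very end of the fingers, on their centre line; the grasp point (between the pads) lies 19 mm behind it; z points along the fingers, y is the direction in which the jaws open and shut (so a half turn about z gives the same grasp; the last joint's range is limited). The gripper opens to 85 mm and grips with 20 to 120 N. Pads are 22 mm wide; open, the fingers measure 114 mm over their backs; the gripper's body (76 mm by 85 mm) begins 54 mm behind the grasp point. The pads swing forward as they close: fully open they stand 13 mm farther back than shut.
Start: joints at [1.434, 0.385, 0.008, 0, -1.194, -0.259], TCP at [240.933, 576.672, 231.312] pointing down, gripper open.
Joint ranges: [-3.14, 3.14], [-1.21, 2.06], [-1.07, 1.41], [-3.16, 2.05], [-2.99, -0.16], [-3.1, 3.1]. Speed limits (rad/s): [2.79, 2.79, 3.14, 3.14, 3.14, 3.14].

### API

Orientations are given as a unit quaternion [x, y, z, w].
In Python, from bench import arm gives the robot as it stands.
- The arm moves only by the tool apply_moves, never from a script. Its argument "plan" is one flat list of numbers, 5 for each row, row after row: the gripper's target within -1 to 1 (shut at 1, half-way at 0, fully open at -1), then the shift along the world's x, y, z in m, then the turn about the world's z in degrees. A call has 1 to 8 rows; each row is the pose to reach, as a shift and turn from the pose commanded when the call began; what a row does not reach only later rows make up. A row lasts 1/12 s, in which the tool goes at most 41.7 mm and 7.16 degrees, less where a joint would pass 70% of its speed; a pose out of reach is approached as far as the arm can. A call with a gripper value outside its range is refused whole. The fingers move at their own pace and stop on an object; the grip force is fixed at half the most. Time passes only in rows, so rows that repeat a pose let the fingers close. It gives the time, the measured TCP pose, the force and the opening at its end, in the units of the state.
- arm.read_state(): the state, without advancing time (a new reading comes with each control period).
- arm.get_image(name): name is "scene" or "top"; returns a dict with "color" (420x560x3 uint8, red, green, blue), "range_z" (420x560 float32, mm along the optical axis (not along the pixel's ray), 0 where there is no reading), "camera_matrix" (3x3 intrinsics, pixels), "camera_from_world" (4x4, takes a point from world to camera coordinates). Camera axes: x right, y down, z forward; pixel columns grow to the right and rows downward; lengths in mm; the calibration is good to about 2 mm. A picture is of the moment at which its call begins.
- arm.job_done(): hands the job in, once; it reports no verdict.
The state is a dict: "clock": time; "joints": joint angles; "joint_vel": joint speeds; "joint_efforts": joint torques, N m; "position": TCP position; "ee_rot": TCP orientation; "contact_force": force on the tool from outside, world axes, zero at the start; "wrist_torque": the same for the moment, N m; "gripper_width": finger opening in mm.
Only numpy, scipy, OpenCV 4.12 (cv2) and the standard library are available. Lean on these libraries where they do the work, as an engineer would, in place of code of your own. Each camera call takes 0.05 s, during which the arm holds its last target.

### The job

Get the cafe table lamp's battery base ready: first put every battery pack on the table fully down into a pocket of the base, then swing the locking bar fully shut over them. Then, with the coin driver only, turn all four captive screws clockwise until they are fully home, and put the driver back upright in its stand, leaving the mug, glass, dish, jar and candle where they are.

Things in the scene. Friction and masses are not known exactly. Their poses are not given: they have to be found in the camera images.
- base: Battery base of a cordless lamp: a grey plate 236 x 176 mm, 26 mm tall, fixed to the table. Origin: centre of its underside. x runs along the row of three pockets, z up. A round post 22 mm wide at x = -94, y = 0 mm carries the locking bar; a rest block 18 x 20 mm, top 50 mm above the table, stands at x = +107, y = 0.
- pocket1 (a point): Centre of the floor of pocket 1 (base frame x = -44 mm, y = 0, 8 mm above the table). The pocket is 35 mm along the base's x and 57 mm along the base's y, 18 mm deep, open upward, with 2 mm chamfers at its mouth. Any pack fits any pocket. Pockets lie 44 mm apart: hold a pack by its two ends (closing along the base's y).
- pocket2 (a point): Centre of the floor of pocket 2 (base frame x = 0 mm, y = 0, 8 mm above the table). The pocket is 35 mm along the base's x and 57 mm along the base's y, 18 mm deep, open upward, with 2 mm chamfers at its mouth. Any pack fits any pocket. Pockets lie 44 mm apart: hold a pack by its two ends (closing along the base's y).
- pocket3 (a point): Centre of the floor of pocket 3 (base frame x = 44 mm, y = 0, 8 mm above the table). The pocket is 35 mm along the base's x and 57 mm along the base's y, 18 mm deep, open upward, with 2 mm chamfers at its mouth. Any pack fits any pocket. Pockets lie 44 mm apart: hold a pack by its two ends (closing along the base's y).
- bar (a joint): Angle of the aluminium locking bar about its upright hinge (base frame x = -94 mm, y = 0), rad: 0 = shut (over the row of pockets, along the base's +x), growing anticlockwise from above to a stop at 1.6 (towards the base's +y). Starts near 1.5, stays where left (friction 0.06 N m). Bar 18 mm wide, underside 51 mm, top 59 mm above the table; seated packs reach 48 mm.
- bar_knob (a point): Mid-height of the round black upright knob at the free end of the bar: 16 mm wide, 38 mm tall (59 to 97 mm above the table), 178 mm from the hinge; this point is 78 mm above the table.
- screw1 (a joint): Angle of captive quarter-turn screw 1, rad: grows as it is turned clockwise seen from above, to a stop at 1.45 (fully home). Starts between 0 and 0.5; friction torque about 0.05 N m; stays where left.
- screw1_slot (a point): Centre of the top of screw 1's steel head (26 mm wide; at base frame x = -78, y = -64 mm, its top 34.5 mm above the table). A straight slot 5 mm wide and 7 mm deep runs right across the head along this frame's x axis (along the base's x at angle 0); the frame turns with the screw and its z is up.
- screw2 (a joint): Angle of captive quarter-turn screw 2, rad: grows as it is turned clockwise seen from above, to a stop at 1.45 (fully home). Starts between 0 and 0.5; friction torque about 0.05 N m; stays where left.
- screw2_slot (a point): Centre of the top of screw 2's steel head (26 mm wide; at base frame x = 78, y = -64 mm, its top 34.5 mm above the table). A straight slot 5 mm wide and 7 mm deep runs right across the head along this frame's x axis (along the base's x at angle 0); the frame turns with the screw and its z is up.
- screw3 (a joint): Angle of captive quarter-turn screw 3, rad: grows as it is turned clockwise seen from above, to a stop at 1.45 (fully home). Starts between 0 and 0.5; friction torque about 0.05 N m; stays where left.
- screw3_slot (a point): Centre of the top of screw 3's steel head (26 mm wide; at base frame x = 78, y = 64 mm, its top 34.5 mm above the table). A straight slot 5 mm wide and 7 mm deep runs right across the head along this frame's x axis (along the base's x at angle 0); the frame turns with the screw and its z is up.
- screw4 (a joint): Angle of captive quarter-turn screw 4, rad: grows as it is turned clockwise seen from above, to a stop at 1.45 (fully home). Starts between 0 and 0.5; friction torque about 0.05 N m; stays where left.
- screw4_slot (a point): Centre of the top of screw 4's steel head (26 mm wide; at base frame x = -78, y = 64 mm, its top 34.5 mm above the table). A straight slot 5 mm wide and 7 mm deep runs right across the head along this frame's x axis (along the base's x at angle 0); the frame turns with the screw and its z is up.
- pack1: Battery pack: dark grey block 32 x 54 mm, 40 mm tall, about 0.12 kg, with two small brass contacts on top, standing upright on the table. Origin: centre of its underside; its y axis is the long one. Two or three packs are present; None if absent.
- pack2: Battery pack: dark grey block 32 x 54 mm, 40 mm tall, about 0.12 kg, with two small brass contacts on top, standing upright on the table. Origin: centre of its underside; its y axis is the long one. Two or three packs are present; None if absent.
- pack3: Battery pack: dark grey block 32 x 54 mm, 40 mm tall, about 0.12 kg, with two small brass contacts on top, standing upright on the table. Origin: centre of its underside; its y axis is the long one. Two or three packs are present; None if absent.
- driver: Coin driver, about 0.09 kg, 116 mm long, standing blade down in its stand. Origin: centre of the blade's bottom edge; z runs up the tool. Blade 16 mm wide along the tool's x, 3 mm thick along its y, 16 mm tall; round shaft 10 mm wide up to 50 mm; dark wooden handle of square section 26 x 26 mm (sides along x and y) from 50 to 116 mm (hold it about 88 mm up).
- stand: Wooden driver stand, 56 x 56 mm, 60 mm tall, fixed to the table. Origin: centre of its underside. A round hole 22 mm wide, 55 mm deep, in its top takes the blade and shaft; the handle's lower face rests on the top, so the blade's edge is then 10 mm above the table.
- mug: Bystander: pink mug, 82 mm wide, 90 mm tall. Origin: centre of its underside. Leave it alone.
- glass: Bystander: amber glass cup, 76 mm wide, 72 mm tall. Origin: centre of its underside. Leave it alone.
- dish: Bystander: small green dish, 84 mm wide, 16 mm tall. Origin: centre of its underside. Leave it alone.
- honey: Bystander: glass jar, 60 mm wide, 80 mm tall. Origin: centre of its underside. Leave it alone.
- candle: Bystander: blue cylinder candle, 64 mm wide, 55 mm tall. Origin: centre of its underside. Leave it alone.
Things that resemble listed ones, but are neither listed nor needed, are in the scene too. Of the things that look like the driver, the smallest one is meant. What is shaped like the pack1 but orange is not meant.

How it is judged:
By the outcome, as a careful person would: the job done as asked, in the order asked, and still so for the second after the job is handed in, with the robot touching nothing.
Of pack1, pack2, pack3 only 2 to 3 are there at a start; the rules pass over those that are not, and their reading is None.
At some moment in a run one of pack1, pack2, pack3 may be knocked a few centimetres aside while the robot is not near it.
It also fails if it takes over 210 s, if anything falls off the work surface, if the arm or the gripper's body presses on something with over 40 N, if the wrist force passes 120 N, or if a joint passes its speed limit or range.

## Working session

There is one attempt and no reset: what is moved stays moved. The work goes in short steps, Python scripts to look and compute and a tool call to move; the robot and the scene stay as the last step left them, time stands still between calls to the robot, and variables do not carry over. Pictures are saved under pics/ and viewed, and the job is handed in when it is done.

Besides the shell and the picture viewer there is one more tool, called after ">>>" as a command line: name --argument value ..., lists and objects as JSON in quotes. apply_moves: Moves the arm, as the interface text tells. Its arguments: {"type":"object","properties":{"plan":{"type":"array","items":{"type":"number"}}},"required":["plan"]}

```bash
ls; mkdir -p pics; cat > h.py <<'E'
import numpy as np, cv2
from bench import arm
def snap(name,tag):
    d=arm.get_image(name); np.savez(f'{tag}.npz',**d)
    cv2.imwrite(f'pics/{tag}.png',cv2.cvtColor(d['color'],cv2.COLOR_RGB2BGR)); return d
def load(tag): return dict(np.load(f'{tag}.npz'))
def onplane(d,uv,z):
    K=d['camera_matrix'];T=d['camera_from_world'];R=T[:3,:3];t=T[:3,3]
    uv=np.atleast_2d(uv).astype(float)
    r=np.c_[uv,np.ones(len(uv))]@np.linalg.inv(K).T@R
    c=-R.T@t
    s=(z-c[2])/r[:,2]
    return c+r*s[:,None]
def cloud(d):
    K=d['camera_matrix'];T=d['camera_from_world'];R=T[:3,:3];t=T[:3,3]
    h,w=d['range_z'].shape;u,v=np.meshgrid(np.arange(w),np.arange(h))
    Z=d['range_z'];P=np.stack([(u-K[0,2])/K[0,0]*Z,(v-K[1,2])/K[1,1]*Z,Z],-1)
    return (P-t)@R
def proj(d,p):
    T=d['camera_from_world'];q=np.atleast_2d(p)@T[:3,:3].T+T[:3,3];q=q@d['camera_matrix'].T
    return q[:,:2]/q[:,2:]
def st():
    s=arm.read_state();print({k:np.round(v,3).tolist() for k,v in s.items()})
    return s
E
python3 - <<'E'
from h import *
for n in ('scene','top'):
    d=snap(n,n+'0');print(n,np.round(d['camera_matrix'],1).tolist(),np.round(d['camera_from_world'],3).tolist())
st()
E
```

```text
pics
scene [[477.1, 0.0, 278.0], [0.0, 477.1, 208.1], [0.0, 0.0, 1.0]] [[-0.784, 0.62, -0.001, 430.269], [0.529, 0.668, -0.523, -274.47], [-0.324, -0.411, -0.852, 1528.132], [0.0, 0.0, 0.0, 1.0]]
top [[540.8, 0.0, 267.1], [0.0, 540.8, 205.5], [0.0, 0.0, 1.0]] [[-0.007, -1.0, 0.0, 41.047], [-0.998, 0.007, -0.061, 572.587], [0.061, -0.001, -0.998, 1627.742], [0.0, 0.0, 0.0, 1.0]]
{'clock': 0.1, 'joints': [1.434, 0.385, 0.007, -0.0, -1.194, -0.259], 'joint_vel': [-0.003, -0.002, 0.003, 0.003, 0.0, -0.001], 'joint_efforts': [-0.0, -39.332, 18.893, 4.198, -0.003, 0.0], 'position': [240.733, 576.202, 230.323], 'ee_rot': [0.98, -0.197, -0.0, 0.001], 'contact_force': [0.387, -0.161, 0.121], 'wrist_torque': [0.03, -0.0, 0.003], 'gripper_width': 85.594}
```

View pics/scene0.png

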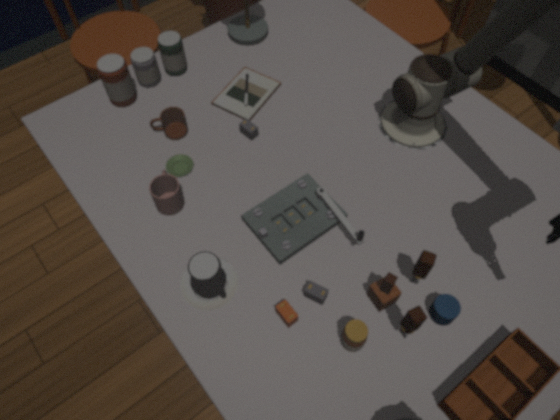

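View pics/top0.png

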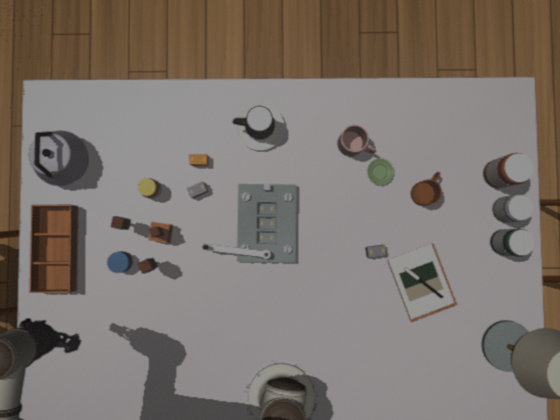

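```bash
python3 - <<'E'
from h import *
def crop(tag,x0,y0,x1,y1,f,out,g=1.6):
    im=cv2.imread(f'pics/{tag}.png')[y0:y1,x0:x1].astype(float)*g
    cv2.imwrite(f'pics/{out}.png',cv2.resize(np.clip(im,0,255).astype('uint8'),None,fx=f,fy=f,interpolation=cv2.INTER_CUBIC))
crop('top0',180,130,400,280,3.6,'c1')
crop('top0',90,170,220,290,5,'c2',2)
crop('scene0',360,220,480,350,4.6,'c3',2)
P=cloud(load('top0'))
for n,(u,v) in dict(basec=(250,200),p1=(267,238),p2=(267,223),p3=(267,209),packA=(197,190),packB=(376,252),post=(267,255),orange=(199,160)).items():
    print(n,np.round(P[v,u],1))
E
```

```text
basec [589.5  89.   22.4]
p1 [474.   38.2   4.2]
p2 [519.6  37.9  11.9]
p3 [562.5  37.6   9.1]
packA [619.3 247.5  41.1]
packB [ 429.9 -287.8   35.8]
post [424.   38.5  61.4]
orange [709.9 241.4  42.4]
```

View pics/c1.png

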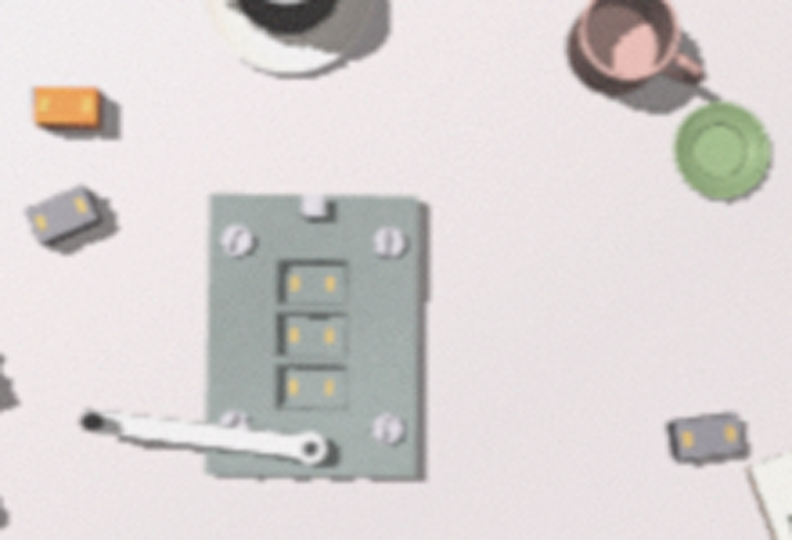

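View pics/c2.png

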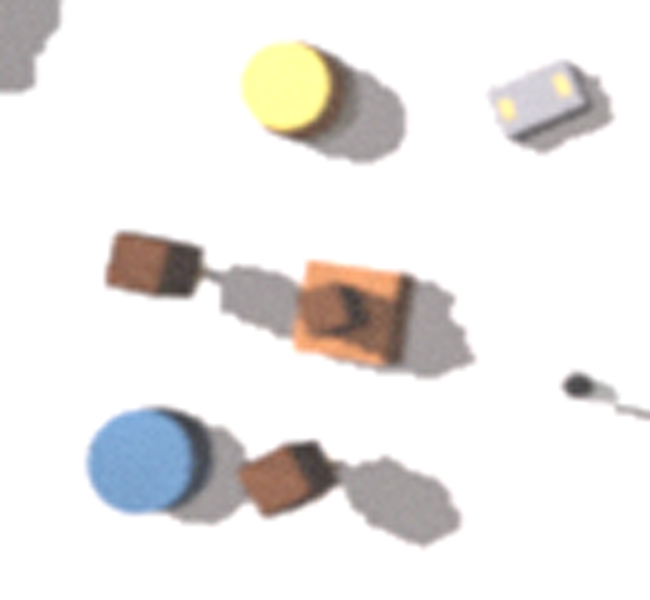

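View pics/c3.png

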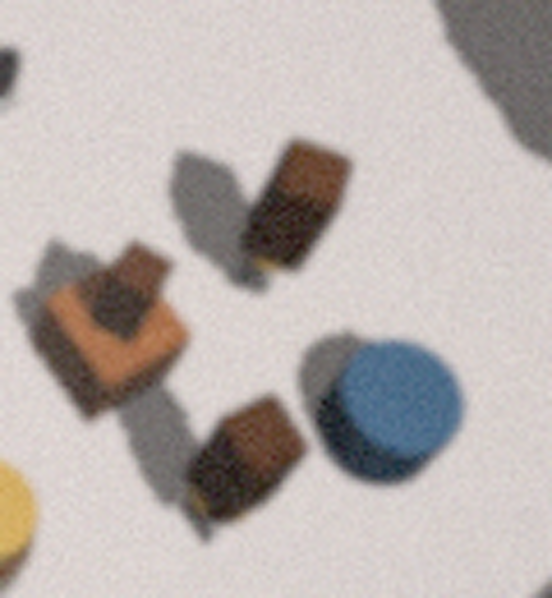

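```bash
cat >> h.py <<'E'
def avg(name,tag,n=8):
    ds=[arm.get_image(name) for _ in range(n)]
    d=dict(ds[0]); d['color']=np.mean([x['color'].astype(float) for x in ds],0).astype(np.float32)
    z=np.stack([x['range_z'] for x in ds]); d['range_z']=np.median(z,0)
    np.savez(f'{tag}.npz',**d)
    cv2.imwrite(f'pics/{tag}.png',cv2.cvtColor(d['color'].astype('uint8'),cv2.COLOR_RGB2BGR)); return d
def crop(d,x0,y0,x1,y1,f,out,g=1.6):
    im=d['color'][y0:y1,x0:x1,::-1].astype(float)*g
    cv2.imwrite(f'pics/{out}.png',cv2.resize(np.clip(im,0,255).astype('uint8'),None,fx=f,fy=f,interpolation=cv2.INTER_CUBIC))
def brass(d,box):
    x0,y0,x1,y1=box;c=d['color'][y0:y1,x0:x1].astype(float)
    y=np.clip((c[...,0]+c[...,1])/2-c[...,2]-18,0,None)
    m=(y>0).astype('uint8');n,l,s,ce=cv2.connectedComponentsWithStats(m,connectivity=8)
    out=[]
    for i in range(1,n):
        if s[i,4]<4: continue
        w=y*(l==i);v,u=np.mgrid[y0:y1,x0:x1];out.append(((u*w).sum()/w.sum(),(v*w).sum()/w.sum(),s[i,4],w.sum()))
    return np.array(out)
E
python3 - <<'E'
from h import *
t=avg('top','t1');s=avg('scene','s1')
for nm,box,z in (('packA',(180,178,215,204),40),('packB',(360,240,392,262),40),('pock',(248,196,286,248),8)):
    b=brass(t,box);print(nm);print(np.round(np.c_[b,onplane(t,b[:,:2],z)],1))
P=cloud(t)
H=P[...,2]
for nm,(x0,y0,x1,y1),lo,hi in (('packA',(180,178,215,204),25,60),('packB',(360,240,392,262),25,60),('plate',(225,175,310,275),18,30)):
    m=((H[y0:y1,x0:x1]>lo)&(H[y0:y1,x0:x1]<hi)).astype('uint8')
    n,l,st_,c=cv2.connectedComponentsWithStats(m);i=1+np.argmax(st_[1:,4])
    v,u=np.where(l==i);q=P[v+y0,u+x0]
    r=cv2.minAreaRect(q[:,:2].astype('float32'));print(nm,r,q[:,2].mean())
crop(t,225,175,310,275,7,'c4',1.5)
E
```

```text
packA
[[202.  186.6  10.  155.6 629.8 232.8  40. ]
 [190.9 191.3  10.  150.1 615.7 266.1  40. ]]
packB
[[ 382.5  249.9   13.   152.2  436.2 -306.4   40. ]
 [ 370.5  251.5   11.   178.2  431.8 -270.7   40. ]]
pock
[[261.5 208.3   9.  133.4 564.9  54.5   8. ]
 [271.3 208.3  11.  142.5 564.7  24.5   8. ]
 [261.3 222.6  11.  145.1 521.   55.4   8. ]
 [271.1 222.9  10.  122.5 520.   25.4   8. ]
 [261.  237.   11.  146.9 477.1  56.4   8. ]
 [270.9 237.2  10.   96.1 476.5  26.3   8. ]]
packA ((622.2340087890625, 248.08262634277344), (31.84749984741211, 53.745243072509766), 23.189481735229492) 39.116599294849244
packB ((433.51007080078125, -288.94140625), (31.869945526123047, 53.99336242675781), 7.250420570373535) 39.72829546474919
plate ((520.6973876953125, 39.407745361328125), (175.8455810546875, 235.8707275390625), 88.79265594482422) 25.935956943139967
```

View pics/c4.png

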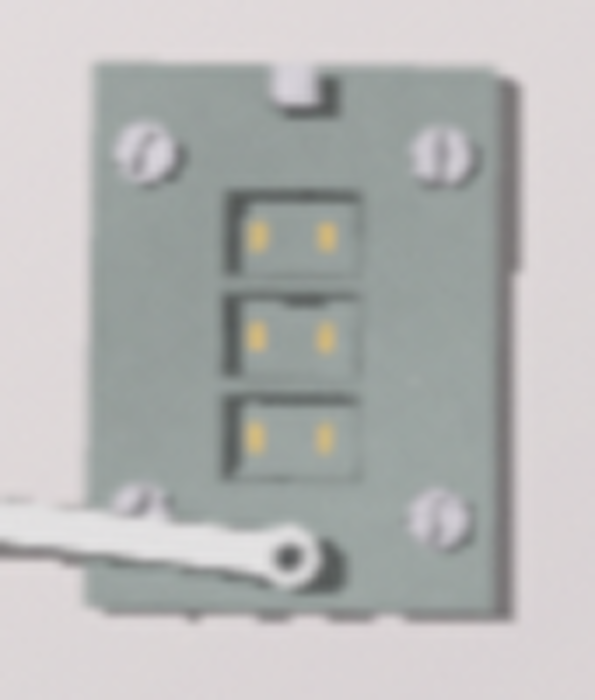

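>>> apply_moves --plan '[-1,0.3816,-0.3279,0,45.7,-1,0.3816,-0.3279,0,45.7,-1,0.3816,-0.3279,0,45.7,-1,0.3816,-0.3279,0,45.7,-1,0.3816,-0.3279,0,45.7,-1,0.3816,-0.3279,0,45.7,-1,0.3816,-0.3279,0,45.7,-1,0.3816,-0.3279,0,45.7]'

```text
clock: 1.57
position: [487.4, 364.8, 231.6]
ee_rot: [0.98, 0.201, 0.0, -0.0]
contact_force: [-0.6, 0.6, 0.5]
gripper_width: 85.5
```

>>> apply_moves --plan '[-1,0.1286,-0.1102,0,0,-1,0.1286,-0.1102,0,0,-1,0.1286,-0.1102,0,0,-1,0.1286,-0.1102,0,0,-1,0.1286,-0.1102,0,0,-1,0.1286,-0.1102,-0.06,0,-1,0.1286,-0.1102,-0.06,0,-1,0.1286,-0.1102,-0.06,0]'

```text
clock: 2.23
position: [612.1, 254.1, 165.5]
ee_rot: [0.98, 0.199, -0.005, 0.001]
contact_force: [-0.5, -0.2, -0.9]
gripper_width: 85.3
```

```bash
python3 - <<'E'
from h import *
t=avg('top','t2',2)
st()
crop(t,150,140,290,240,5.5,'c5',1.5)
E
```

```text
{'clock': 2.333, 'joints': [0.637, 0.497, 0.034, 0.001, -1.109, 1.336], 'joint_vel': [0.008, -0.031, 0.046, 0.012, 0.003, 0.001], 'joint_efforts': [-0.248, -42.04, 16.93, 3.722, -0.033, -0.001], 'position': [614.96, 255.961, 171.323], 'ee_rot': [0.98, 0.2, -0.0, 0.001], 'contact_force': [0.678, -0.127, 0.83], 'wrist_torque': [0.032, -0.022, -0.002], 'gripper_width': 85.257}
```

View pics/c5.png

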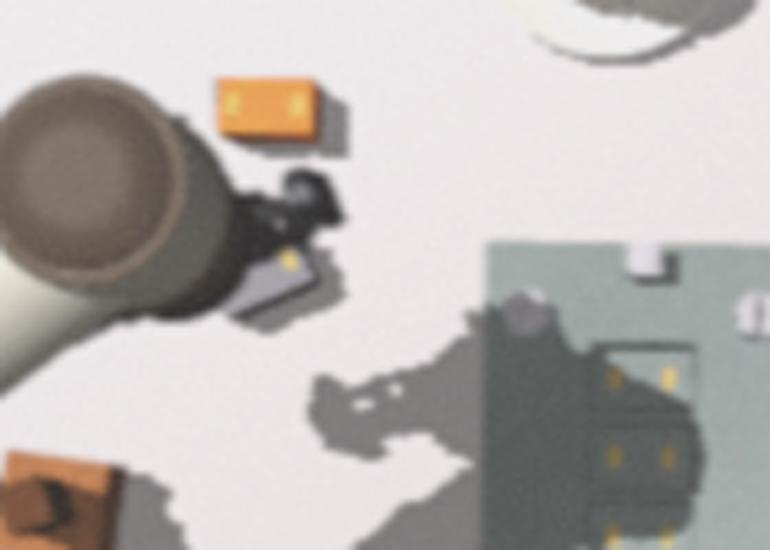

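>>> apply_moves --plan '[-1,0.0075,-0.0072,0,0,-1,0.0075,-0.0072,-0.04,0,-1,0.0075,-0.0072,-0.08,0,-1,0.0075,-0.0072,-0.12,0,-1,0.0075,-0.0072,-0.14,0,-1,0.0075,-0.0072,-0.151,0,-1,0.0075,-0.0072,-0.151,0,-1,0.0075,-0.0072,-0.151,0]'

```text
clock: 3.0
position: [624.0, 249.6, 22.3]
ee_rot: [0.98, 0.2, 0.002, -0.0]
contact_force: [-0.1, 0.4, 0.2]
gripper_width: 85.7
```

>>> apply_moves --plan '[0.1,0,0,0,0,0.5,0,0,0,0,1,0,0,0,0,1,0,0,0,0,1,0,0,0,0,1,0,0,0,0,1,0,0,0,0,1,0,0,0,0]'

```text
clock: 3.67
position: [623.8, 249.8, 23.1]
ee_rot: [0.98, 0.2, 0.002, -0.001]
contact_force: [-0.5, 0.9, 5.9]
gripper_width: 52.6
```

```bash
python3 - <<'E'
from h import *
st()
E
```

```text
{'clock': 3.667, 'joints': [0.621, 0.653, -0.1, 0.001, -0.813, 1.352], 'joint_vel': [0.0, 0.001, 0.001, 0.001, 0.0, 0.001], 'joint_efforts': [-0.449, -43.666, 13.08, 2.795, 0.124, 0.022], 'position': [623.823, 249.778, 23.094], 'ee_rot': [0.98, 0.2, 0.002, -0.001], 'contact_force': [-0.531, 0.898, 5.911], 'wrist_torque': [0.166, 0.247, 0.042], 'gripper_width': 52.632}
```

>>> apply_moves --plan '[1,0,0,0.03,0,1,0,0,0.06,0,1,-0.01,-0.04,0.08,-5,1,-0.02,-0.08,0.08,-10,1,-0.035,-0.12,0.08,-15,1,-0.045,-0.16,0.08,-20,1,-0.0591,-0.19,0.08,-24.2,1,-0.0591,-0.2106,0.08,-24.2]'

```text
clock: 4.33
position: [559.2, 34.9, 100.4]
ee_rot: [1.0, -0.013, -0.002, 0.0]
contact_force: [0.3, 0.2, -1.3]
gripper_width: 52.6
```

>>> apply_moves --plan '[1,0,0,0,0,1,0,0,0,0,1,0,0,0,0]'

```text
clock: 4.58
position: [563.6, 38.5, 100.6]
ee_rot: [1.0, -0.01, 0.0, -0.0]
contact_force: [0.7, -0.0, -1.7]
gripper_width: 52.6
```

```bash
python3 - <<'E'
from h import *
t=avg('top','t3',2);s=avg('scene','s3',2)
st()
crop(t,190,140,330,280,5,'c5',1.5)
crop(s,220,130,390,270,4.5,'c6',1.5)
E
```

```text
{'clock': 4.783, 'joints': [0.356, 0.413, -0.314, -0.0, -0.844, 1.195], 'joint_vel': [-0.002, 0.002, -0.003, 0.001, 0.001, -0.0], 'joint_efforts': [-0.142, -37.766, 15.608, 3.54, -0.001, -0.001], 'position': [563.467, 39.236, 100.197], 'ee_rot': [1.0, -0.01, 0.0, -0.0], 'contact_force': [-0.49, -0.357, -1.592], 'wrist_torque': [-0.005, -0.057, 0.024], 'gripper_width': 52.499}
```

View pics/c5.png

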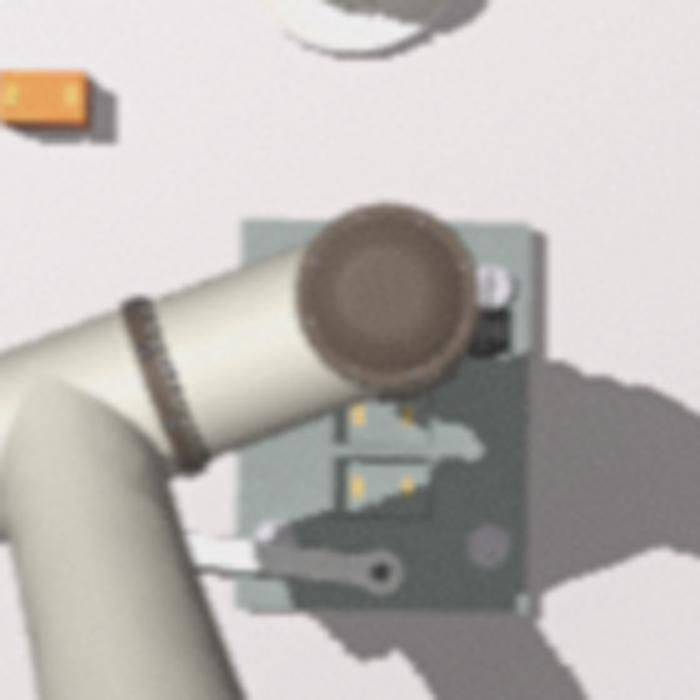

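View pics/c6.png

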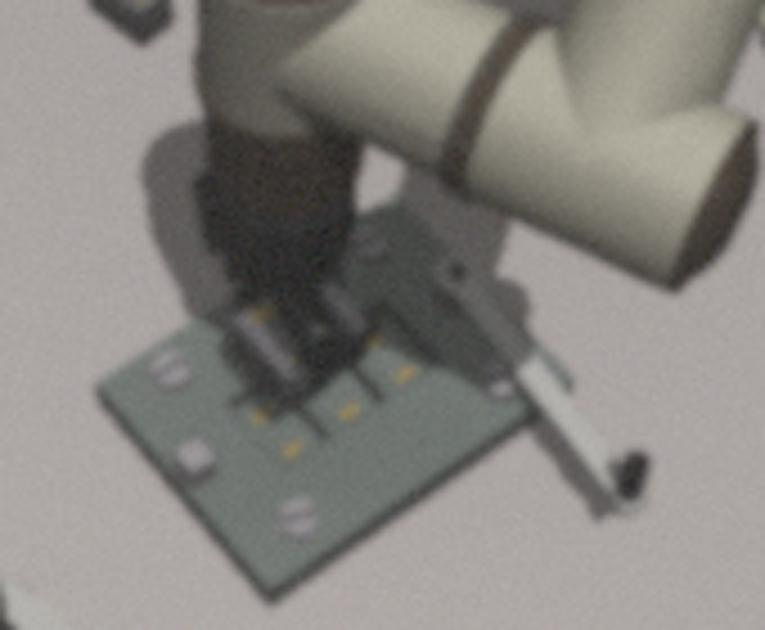

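```bash
python3 - <<'E'
from h import *
s=load('s3');P=cloud(s);T=s['camera_from_world'];print(-T[:3,:3].T@T[:3,3])
m=(P[...,2]>70)&(P[...,2]<125)&(abs(P[...,1]-39)<40)&(abs(P[...,0]-565)<40)
C=s['color'][m];q=P[m];v,u=np.where(m)
for r in np.unique(v):
    k=v==r
    print(r,[(int(a),int(b[0]),int(b[1]),int(b[2]),int(c.mean())) for a,b,c in zip(u[k],q[k],C[k])][::2])
E
```

```text
[ 978.2730399   544.07112519 1158.71530517]
195 [(278, 559, 13, 123, 34)]
196 [(277, 563, 14, 122, 38), (279, 555, 13, 114, 41)]
197 [(272, 575, 9, 123, 40), (276, 566, 14, 121, 39), (278, 560, 15, 117, 42), (280, 555, 17, 115, 40)]
198 [(272, 575, 8, 117, 44), (274, 572, 13, 121, 48), (276, 567, 15, 118, 48), (278, 561, 16, 114, 48), (280, 559, 21, 118, 42)]
199 [(272, 575, 8, 112, 48), (274, 572, 13, 116, 59), (276, 568, 16, 116, 59), (278, 564, 20, 117, 52), (280, 561, 24, 119, 44)]
200 [(272, 574, 7, 106, 58), (274, 575, 16, 117, 66), (276, 570, 19, 117, 66), (278, 567, 23, 119, 53), (280, 562, 25, 116, 44)]
201 [(272, 580, 15, 116, 62), (274, 576, 18, 117, 72), (276, 572, 21, 115, 68), (278, 568, 25, 117, 58), (280, 564, 28, 118, 43), (282, 561, 32, 119, 37)]
202 [(272, 581, 16, 114, 54), (274, 578, 21, 118, 69), (276, 574, 24, 116, 69), (278, 570, 27, 118, 61), (280, 565, 30, 115, 45), (282, 563, 35, 119, 39)]
203 [(272, 581, 16, 109, 50), (274, 580, 23, 116, 63), (276, 576, 27, 118, 69), (278, 572, 29, 117, 66), (280, 567, 31, 114, 53), (282, 563, 35, 114, 44)]
204 [(272, 581,
[... 2014 characters left out ...]
, 121, 35)]
216 [(279, 581, 46, 82, 39), (281, 581, 54, 93, 37), (283, 582, 63, 105, 46), (285, 579, 67, 108, 43), (287, 576, 72, 112, 43), (289, 571, 74, 110, 39)]
217 [(280, 581, 50, 83, 35), (282, 582, 59, 95, 39), (284, 580, 65, 102, 44), (286, 574, 66, 96, 37), (288, 574, 74, 107, 40), (290, 561, 66, 83, 53)]
218 [(281, 581, 53, 81, 42), (283, 583, 64, 98, 37), (285, 578, 67, 97, 39), (287, 572, 67, 91, 43), (289, 565, 67, 84, 56)]
219 [(282, 581, 58, 83, 39), (284, 581, 66, 95, 40), (286, 575, 67, 89, 43), (288, 568, 67, 80, 56)]
220 [(282, 582, 59, 80, 43), (284, 582, 67, 92, 43), (286, 575, 68, 85, 41)]
221 [(283, 582, 63, 80, 52), (285, 578, 66, 80, 52)]
222 [(284, 580, 65, 77, 67)]
```

```bash
python3 - <<'E'
from h import *
s=load('s1');t=load('t1')
p=proj(s,[[564.8,39.5,8],[520.5,40.4,8],[476.8,41.3,8]]);print(p)
b=brass(s,(262,192,326,242));print(np.round(np.c_[b,onplane(s,b[:,:2],8)],1))
P=cloud(s);
m=(P[...,2]>20)&(P[...,2]<29)&(P[...,0]>390)&(P[...,0]<650)&(abs(P[...,1]-40)<110)
m=cv2.morphologyEx(m.astype('uint8'),cv2.MORPH_OPEN,np.ones((3,3)))>0
r=cv2.minAreaRect(P[m][:,:2].astype('float32'));print(r)
E
```

```text
[[282.28767497 224.86210481]
 [294.85053638 216.53355146]
 [306.99068639 208.48995857]]
[[302.9 205.5   4.   11.6 479.5  26.5   8. ]
 [290.6 213.6   5.   18.4 523.8  25.5   8. ]
 [309.7 212.6   5.   17.5 479.7  56.4   8. ]
 [277.7 222.    7.   21.1 569.1  24.4   8. ]
 [297.2 221.1   7.   20.6 524.6  55.8   8. ]
 [284.5 229.5   5.   19.  569.3  54.7   8. ]]
((524.763427734375, 42.76771926879883), (177.1917266845703, 235.9370880126953), 88.83027648925781)
```

>>> apply_moves --plan '[1,0.003,0,0,0,1,0.003,0,-0.02,0,1,0.003,0,-0.035,0,1,0.003,0,-0.045,0,1,0.003,0,-0.053,0,1,0.003,0,-0.06,0,1,0.003,0,-0.066,0,1,0.003,0,-0.067,0]'

```text
clock: 5.45
position: [566.7, 38.9, 32.7]
ee_rot: [1.0, -0.01, 0.0, -0.0]
contact_force: [0.2, 4.5, -0.3]
gripper_width: 52.5
```

>>> apply_moves --plan '[1,0,0,0,0,1,0,0,0,0]'

```text
clock: 5.62
position: [566.5, 38.8, 33.1]
ee_rot: [1.0, -0.01, 0.0, -0.001]
contact_force: [-0.4, 4.7, -4.2]
gripper_width: 52.3
```

>>> apply_moves --plan '[-1,0,0,0,0,-1,0,0,0,0,-1,0,0,0,0,-1,0,0,0,0,-1,0,0,0.03,0,-1,0,0,0.06,0,-1,0,0,0.1,0,-1,0,0,0.14,0]'

```text
clock: 6.28
position: [565.3, 37.5, 174.5]
ee_rot: [1.0, -0.01, -0.001, 0.001]
contact_force: [2.6, 0.3, 0.0]
gripper_width: 85.5
```

>>> apply_moves --plan '[-1,-0.03,-0.04,0.02,0,-1,-0.05,-0.08,0.02,0,-1,-0.08,-0.12,0.02,0,-1,-0.1,-0.16,0.02,0,-1,-0.12,-0.2,0.02,0,-1,-0.12,-0.24,0.02,0,-1,-0.12,-0.24,0.02,0,-1,-0.12,-0.24,0.02,0]'

```text
clock: 6.95
position: [444.5, -205.4, 193.7]
ee_rot: [1.0, -0.013, -0.0, 0.0]
contact_force: [-0.2, 0.6, 0.9]
gripper_width: 85.4
```

```bash
python3 - <<'E'
from h import *
t=avg('top','t4',4);s=avg('scene','s4',2)
st()
crop(t,180,140,420,300,3.3,'c5',1.5)
P=cloud(t);
q=P[196:216,256:282];m=q[...,2]>40;print(q[m][:,2].mean(),cv2.minAreaRect(q[m][:,:2].astype('float32')))
E
```

```text
{'clock': 7.25, 'joints': [-0.091, 0.188, -0.373, -0.0, -1.01, 1.642], 'joint_vel': [0.006, 0.002, -0.0, -0.0, 0.001, 0.002], 'joint_efforts': [-0.278, -27.351, 17.157, 3.819, -0.005, -0.002], 'position': [446.469, -201.016, 193.377], 'ee_rot': [1.0, -0.01, 0.0, -0.0], 'contact_force': [-0.773, 0.559, 1.163], 'wrist_torque': [0.061, -0.017, -0.018], 'gripper_width': 85.284}
47.82204855835483 ((566.359375, 36.080955505371094), (50.876739501953125, 30.327035903930664), 89.40232849121094)
```

View pics/c5.png

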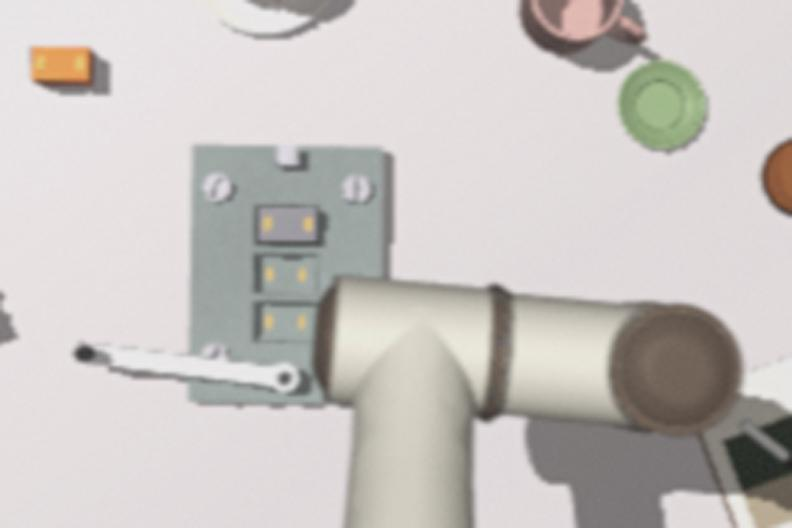

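View pics/s4.png

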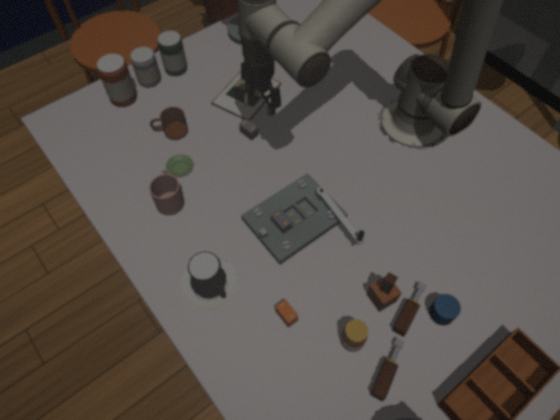

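```bash
python3 - <<'E'
from h import *
for k in('s1','s4'):
    s=load(k);P=cloud(s)
    q=P[110:145,232:270];m=(q[...,2]>34)&(q[...,2]<46);print(k,cv2.minAreaRect(q[m][:,:2].astype('float32')), m.sum(),np.median(q[m],0))
E
```

```text
s1 ((437.8940734863281, -285.27557373046875), (32.57713317871094, 54.74844741821289), 6.69017219543457) 156 [ 438.96888417 -283.27389967   39.86288343]
s4 ((438.3143615722656, -285.6009521484375), (32.93567657470703, 54.629669189453125), 4.891510486602783) 153 [ 439.46669962 -283.88392151   39.69974076]
```

>>> apply_moves --plan '[-1,-0.0127,-0.04,-0.02,7,-1,-0.0127,-0.08,-0.05,8.2,-1,-0.0127,-0.0877,-0.085,8.2,-1,-0.0127,-0.0877,-0.12,8.2,-1,-0.0127,-0.0877,-0.145,8.2,-1,-0.0127,-0.0877,-0.165,8.2,-1,-0.0127,-0.0877,-0.172,8.2,-1,-0.0127,-0.0877,-0.172,8.2]'

```text
clock: 7.92
position: [432.9, -288.5, 19.6]
ee_rot: [0.998, 0.062, -0.002, -0.001]
contact_force: [0.4, -0.0, 0.7]
gripper_width: 85.7
```

>>> apply_moves --plan '[-1,0,0,0,0,0.1,0,0,0,0,0.5,0,0,0,0,1,0,0,0,0,1,0,0,0,0,1,0,0,0,0,1,0,0,0,0,1,0,0,0,0]'

```text
clock: 8.58
position: [434.8, -289.8, 23.3]
ee_rot: [0.998, 0.062, 0.002, 0.001]
contact_force: [-0.5, 2.7, 5.8]
gripper_width: 52.6
```

>>> apply_moves --plan '[1,0,0,0.03,0,1,0,0,0.06,0,1,0.01,0.035,0.08,-4,1,0.02,0.075,0.08,-8.2,1,0.03,0.11,0.08,-8.2,1,0.04,0.15,0.08,-8.2,1,0.05,0.19,0.08,-8.2,1,0.06,0.23,0.08,-8.2]'

```text
clock: 9.25
position: [493.4, -57.7, 102.1]
ee_rot: [1.0, -0.011, 0.001, -0.0]
contact_force: [0.9, -0.2, -1.4]
gripper_width: 52.3
```

>>> apply_moves --plan '[1,0.01,0.035,0,0,1,0.0267,0.07,0,0,1,0.0267,0.0999,0,0,1,0.0267,0.0999,0,0,1,0.0267,0.0999,0,0,1,0.0267,0.0999,0,0]'

```text
clock: 9.75
position: [519.6, 40.3, 101.4]
ee_rot: [1.0, -0.01, -0.0, -0.0]
contact_force: [0.1, -0.3, -1.4]
gripper_width: 52.5
```

```bash
python3 - <<'E'
from h import *
s=avg('scene','s5',4)
st()
P=cloud(s)
z=P[...,2]
m=(z>80)&(z<110)&(abs(P[...,1]-40)<18)&(abs(P[...,0]-537)<8)
print('xface',np.median(P[m][:,0]),m.sum(),P[m][:,0].std())
m=(z>80)&(z<98)&(abs(P[...,0]-520)<10)&(abs(P[...,1]-67)<8)
print('yface',np.median(P[m][:,1]),m.sum())
crop(s,220,130,390,270,4.5,'c6',1.5)
E
```

```text
{'clock': 9.95, 'joints': [0.387, 0.348, -0.419, -0.0, -0.804, 1.162], 'joint_vel': [-0.001, 0.001, 0.002, -0.001, 0.001, -0.002], 'joint_efforts': [0.175, -33.804, 15.064, 3.411, 0.002, 0.001], 'position': [519.905, 39.292, 101.415], 'ee_rot': [1.0, -0.011, -0.0, 0.0], 'contact_force': [0.285, -0.435, -1.748], 'wrist_torque': [-0.035, -0.01, 0.027], 'gripper_width': 52.566}
xface 538.4149366411317 46 0.5166761671797144
yface 67.94287905389864 11
```

View pics/c6.png

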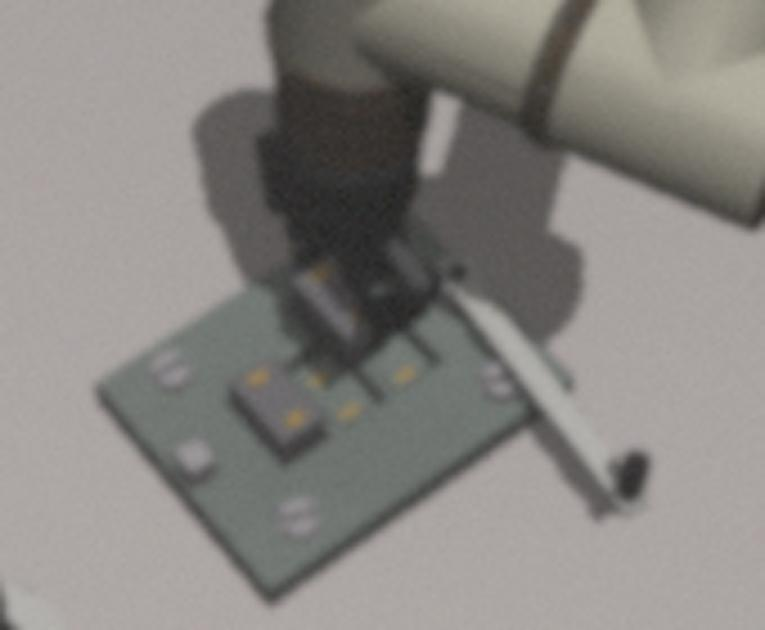

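>>> apply_moves --plan '[1,0.0016,0,0,0,1,0.0016,0,-0.02,0,1,0.0016,0,-0.035,0,1,0.0016,0,-0.045,0,1,0.0016,0,-0.053,0,1,0.0016,0,-0.06,0,1,0.0016,0,-0.066,0,1,0.0016,0,-0.068,0]'

```text
clock: 10.62
position: [521.6, 40.2, 32.6]
ee_rot: [1.0, -0.01, -0.0, 0.0]
contact_force: [-0.0, -1.0, -1.5]
gripper_width: 52.3
```

>>> apply_moves --plan '[1,0,0,0,0,1,0,0,0,0]'

```text
clock: 10.78
position: [522.2, 40.5, 33.6]
ee_rot: [1.0, -0.01, 0.0, -0.0]
contact_force: [-0.2, -0.2, -0.9]
gripper_width: 52.4
```

>>> apply_moves --plan '[-1,0,0,0,0,-1,0,0,0,0,-1,0,0,0,0,-1,0,0,0,0,-1,0,0,0.03,0,-1,0,0,0.06,0,-1,0,0,0.1,0,-1,0,0,0.14,0]'

```text
clock: 11.45
position: [521.1, 40.1, 174.6]
ee_rot: [1.0, -0.01, -0.001, 0.0]
contact_force: [1.0, 0.6, -0.5]
gripper_width: 85.6
```

>>> apply_moves --plan '[-1,-0.03,0.04,0.02,7,-1,-0.05,0.08,0.02,14,-1,-0.08,0.12,0.02,21,-1,-0.1,0.16,0.02,28,-1,-0.12,0.2,0.02,35,-0.5,-0.12,0.24,0.02,42,0,-0.12,0.27,0.02,49,0.2,-0.12,0.27,0.02,56]'

```text
clock: 12.12
position: [401.3, 315.2, 194.1]
ee_rot: [0.885, 0.465, 0.002, -0.001]
contact_force: [1.0, 0.2, 0.1]
gripper_width: 51.5
```

```bash
python3 - <<'E'
from h import *
t=avg('top','t6',4);s=avg('scene','s6',2)
st()
crop(t,180,140,320,300,3.5,'c5',1.5)
crop(s,220,130,390,270,4,'c6',1.5)
P=cloud(t)
for v in(209,223): print(np.round(P[v-2:v+3,263:270,2].mean(),1))
E
```

```text
{'clock': 12.417, 'joints': [0.977, 0.218, -0.334, -0.0, -1.02, 1.549], 'joint_vel': [-0.011, -0.002, 0.001, 0.002, 0.001, 0.005], 'joint_efforts': [0.363, -28.72, 17.373, 3.837, 0.009, -0.005], 'position': [401.735, 309.197, 193.291], 'ee_rot': [0.888, 0.459, -0.0, 0.0], 'contact_force': [-0.504, -0.352, 0.927], 'wrist_torque': [-0.003, -0.01, -0.085], 'gripper_width': 34.236}
48.1
48.2
```

View pics/c5.png

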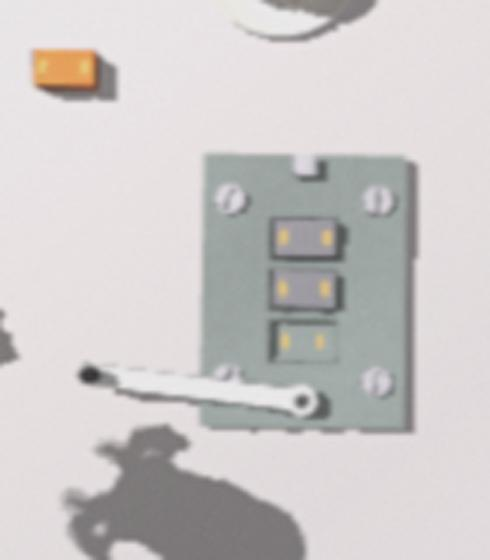

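View pics/s6.png

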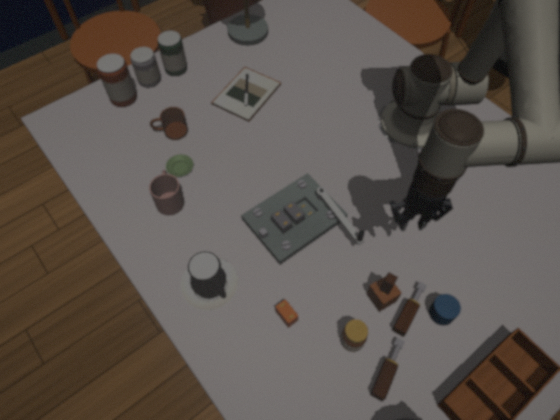

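```bash
python3 - <<'E'
from h import *
t=load('t6')
P=cloud(t);c=t['color'].mean(2)
b=slice(238,256),slice(198,216)
v,u=np.mgrid[b];w=np.clip(90-c[b],0,None);print('knob px',(u*w).sum()/w.sum(),(v*w).sum()/w.sum())
k=np.array([[(u*w).sum()/w.sum(),(v*w).sum()/w.sum()]]);print(onplane(t,k,97),onplane(t,k,85))
print(np.round(P[242:252,200:212,2]).astype(int));print(np.round(c[242:252,200:212]).astype(int))
H=t['color']; 
b=slice(249,260),slice(260,273)
print(np.round(c[b]).astype(int))
E
```

```text
knob px 205.52558196136604 246.77797278984514
[[449.84742552 215.53114287  97.        ]] [[449.67888044 216.89155182  85.        ]]
[[-2  1  1  1  1 -2  1  0  5 -3 -1 -3]
 [ 0  1 -2  2  1 -2 -2  0  2  0 -2 -1]
 [ 1  2 -5 -3 54 59 75 61 63 56 55  2]
 [-3 -3  3 98 97 97 97 94 66 58 57 58]
 [ 1  4  0 95 97 96 96 96 81 56 56 63]
 [-6 -4  0 96 94 96 96 97 81 56 59 60]
 [ 2 -1  0 97 95 96 96 99 72 58 58 57]
 [-3  0  0 58 99 97 93 77 59 59 54 62]
 [-2  3  0  0  1 -1 -1 -8  0 57 58 59]
 [ 2 -3  2 -2  1  2  1  3 -1  0  1  1]]
[[150 151 151 149 147 148 150 151 151 151 150 151]
 [151 151 149 141 131 134 143 147 149 147 146 146]
 [151 150 145 129 110 101 110 126 136 138 138 140]
 [150 147 131  99  71  58  61  81 114 136 142 146]
 [150 140 110  68  46  42  39  47  75 102 114 128]
 [149 137 102  58  41  41  37  40  61  81  92 100]
 [151 145 124  81  51  44  46  55  72  88  91  91]
 [151 150 140 118  96  85  82  87  94  96  95  94]
 [151 150 150 146 142 135 128 126 121 118 116 113]
 [150 151 151 151 150 150 147 147 146 146 145 142]]
[[107 109 113 114 118 120 122 119 115 111 112 112 112]
 [118 119 123 129 137 143 145 138 126 116 111 111 112]
 [148 148 149 150 152 152 150 149 144 128 110 104 108]
 [155 156 155 154 148 136 128 137 144 134 104  82  90]
 [155 155 154 146 124  95  85  99 127 135 107  73  71]
 [156 155 153 140 108  72  65  83 121 140 116  77  64]
 [152 155 154 143 113  80  74  97 129 139 114  76  63]
 [134 143 146 147 135 113 109 127 142 131  95  68  63]
 [ 95  99 108 128 142 144 143 142 136 109  75  62  63]
 [101  93  87  99 119 132 130 119 101  78  64  63  65]
 [110 108 104 105 109 113 105  91  82  77  78  78  80]]
```

View pics/t6.png

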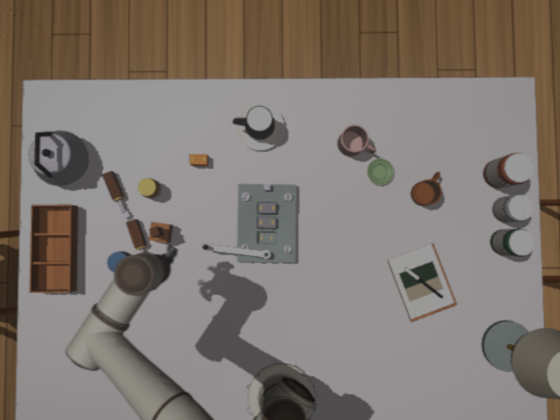

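>>> apply_moves --plan '[0.2,0.02,-0.035,0,7,0.2,0.04,-0.07,0,14,0.2,0.0493,-0.0917,0,21,0.2,0.0493,-0.0917,0,27.3,0.2,0.0493,-0.0917,-0.03,27.3,0.2,0.0493,-0.0917,-0.05,27.3,0.2,0.0493,-0.0917,-0.06,27.3,0.2,0.0493,-0.0917,-0.06,27.3]'

```text
clock: 13.08
position: [449.8, 216.0, 131.1]
ee_rot: [0.755, 0.655, -0.003, -0.0]
contact_force: [-0.4, 0.4, -0.3]
gripper_width: 34.4
```

```bash
python3 - <<'E'
from h import *
s=avg('scene','s7',2)
st()
crop(s,280,150,440,270,4.8,'c6',1.7)
E
```

```text
{'clock': 13.183, 'joints': [0.774, 0.275, -0.429, 0.0, -0.867, 2.228], 'joint_vel': [0.009, -0.016, 0.023, 0.004, -0.0, 0.004], 'joint_efforts': [-0.102, -29.354, 14.853, 3.295, -0.021, -0.003], 'position': [451.443, 217.76, 133.695], 'ee_rot': [0.755, 0.656, 0.0, 0.0], 'contact_force': [1.386, 0.19, -0.299], 'wrist_torque': [0.012, -0.033, -0.023], 'gripper_width': 34.171}
```

View pics/c6.png

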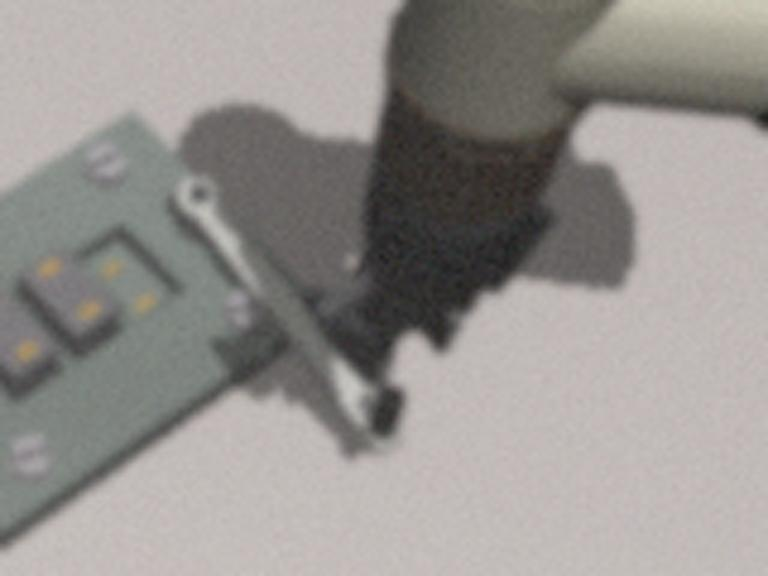

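>>> apply_moves --plan '[0.2,0,0,-0.015,0,0.2,0,0,-0.03,0,0.2,0,0,-0.04,0,0.2,0,0,-0.05,0,0.2,0,0,-0.06,0,0.2,0,0,-0.065,0,0.2,0,0,-0.065,0]'

```text
clock: 13.77
position: [451.2, 218.5, 68.4]
ee_rot: [0.754, 0.657, -0.0, 0.0]
contact_force: [-0.3, -0.5, 0.7]
gripper_width: 33.9
```

```bash
python3 - <<'E'
from h import *
s=avg('scene','s7',2)
st()
crop(s,280,150,440,270,4.8,'c6',1.7)
import math
# arc plan from theta0 deg (world) 
h=np.array([426.6,41.9]);
p0=h+178*np.array([math.cos(math.radians(82)),math.sin(math.radians(82))])
for th in range(76,-2,-6):
    p=h+178*np.array([math.cos(math.radians(th)),math.sin(math.radians(th))]);print(th,np.round(p-p0,1),np.round(p,1))
E
```

```text
{'clock': 13.867, 'joints': [0.776, 0.366, -0.5, 0.0, -0.703, 2.228], 'joint_vel': [0.001, -0.005, 0.004, 0.001, 0.003, -0.001], 'joint_efforts': [-0.031, -32.098, 12.915, 2.866, -0.008, -0.001], 'position': [451.695, 218.951, 69.218], 'ee_rot': [0.754, 0.657, 0.001, 0.0], 'contact_force': [-0.219, 0.353, -0.423], 'wrist_torque': [-0.014, -0.013, 0.01], 'gripper_width': 33.909}
76 [18.3 -3.6] [469.7 214.6]
70 [36.1 -9. ] [487.5 209.2]
64 [ 53.3 -16.3] [504.6 201.9]
58 [ 69.6 -25.3] [520.9 192.9]
52 [ 84.8 -36. ] [536.2 182.2]
46 [ 98.9 -48.2] [550.2 169.9]
40 [111.6 -61.9] [563.  156.3]
34 [122.8 -76.7] [574.2 141.4]
28 [132.4 -92.7] [583.8 125.5]
22 [ 140.3 -109.6] [591.6 108.6]
16 [ 146.3 -127.2] [597.7  91. ]
10 [ 150.5 -145.4] [601.9  72.8]
4 [ 152.8 -163.9] [604.2  54.3]
```

View pics/c6.png

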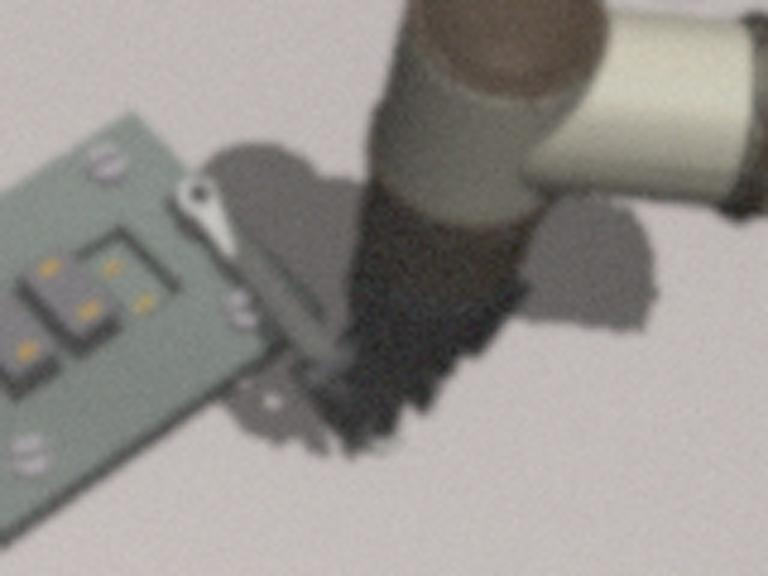

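>>> apply_moves --plan '[0.2,0.0183,-0.0036,0,-6,0.2,0.0361,-0.009,0,-12,0.2,0.0533,-0.0163,0,-18,0.2,0.0696,-0.0253,0,-24,0.2,0.0848,-0.036,0,-30,0.2,0.0989,-0.0482,0,-36,0.2,0.1116,-0.0619,0,-42,0.2,0.1228,-0.0767,0,-48]'

```text
clock: 14.53
position: [575.6, 142.0, 69.6]
ee_rot: [0.957, 0.291, 0.001, -0.0]
contact_force: [-0.2, 0.1, -0.1]
gripper_width: 34.2
```

>>> apply_moves --plan '[0.2,0.0096,-0.016,0,-6,0.2,0.0175,-0.0329,0,-12,0.2,0.0235,-0.0505,0,-18,0.2,0.0277,-0.0687,0,-24,0.2,0.03,-0.0872,0,-30,0.2,0.0305,-0.095,0,-33,0.2,0.0307,-0.1,0,-35,0.2,0.0307,-0.1,0,-35]'

```text
clock: 15.2
position: [605.1, 40.9, 69.4]
ee_rot: [1.0, -0.009, 0.001, -0.0]
contact_force: [-0.1, -0.5, 1.1]
gripper_width: 33.8
```

```bash
python3 - <<'E'
from h import *
t=avg('top','t8',2);s=avg('scene','s8',2)
st()
crop(t,200,160,320,280,5,'c5',1.7)
crop(s,220,130,390,270,4,'c6',1.7)
E
```

```text
{'clock': 15.4, 'joints': [0.337, 0.51, -0.239, 0.0, -0.821, 1.22], 'joint_vel': [0.004, 0.005, -0.001, 0.0, 0.001, -0.001], 'joint_efforts': [-0.22, -41.365, 14.864, 3.307, -0.001, 0.002], 'position': [604.889, 42.427, 68.874], 'ee_rot': [1.0, -0.007, 0.0, -0.0], 'contact_force': [0.483, 0.9, 0.226], 'wrist_torque': [-0.027, 0.031, 0.019], 'gripper_width': 33.833}
```

View pics/c6.png

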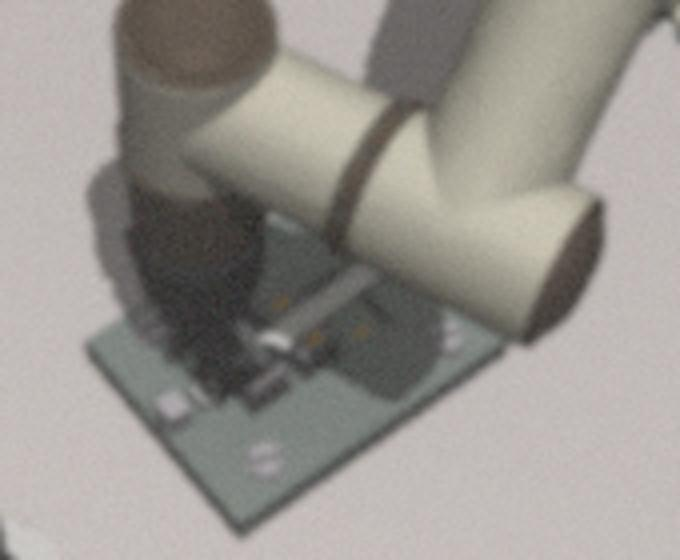

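>>> apply_moves --plan '[0.2,0,-0.004,0,0,0.2,0,-0.008,0,0,0.2,0,-0.011,0,0,0.2,0,-0.013,0,0,0.2,0,-0.013,0,0]'

```text
clock: 15.82
position: [604.8, 30.3, 68.4]
ee_rot: [1.0, -0.008, 0.0, -0.001]
contact_force: [-1.1, 5.8, 0.8]
gripper_width: 34.3
```

>>> apply_moves --plan '[0.2,0,-0.001,0,0,0.2,0,-0.002,0,0,0.2,0,-0.003,0,0,0.2,0,-0.003,0,0]'

```text
clock: 16.15
position: [604.9, 30.0, 68.4]
ee_rot: [1.0, -0.007, 0.001, -0.003]
contact_force: [-3.3, 15.0, 0.7]
gripper_width: 34.4
```

>>> apply_moves --plan '[0.2,0,0.005,0,0,0.2,0,0.005,0.03,0,0.2,0,0.005,0.07,0,0.2,0,0.005,0.11,0,0,-0.01,0.04,0.15,0,-0.5,-0.02,0.08,0.16,0,-1,-0.03,0.12,0.16,0,-1,-0.04,0.16,0.16,0]'

```text
clock: 16.82
position: [567.2, 177.2, 230.5]
ee_rot: [1.0, -0.008, 0.002, -0.001]
contact_force: [0.4, 0.1, -0.5]
gripper_width: 77.0
```

```bash
python3 - <<'E'
from h import *
t=avg('top','t9',6);s=avg('scene','s9',6)
st()
crop(t,90,170,300,290,3.8,'c5',1.7)
crop(s,220,130,480,370,3,'c6',1.7)
for d,n in((t,'top'),(s,'scene')):
    P=cloud(d)
    q0=onplane(t,[[160,232]],60)[0]
    near=(abs(P[...,0]-q0[0])<60)&(abs(P[...,1]-q0[1])<60)
    for nm,lo,hi in(('stand',54,66),('handle',120,133)):
        m=near&(P[...,2]>lo)&(P[...,2]<hi)
        print(n,nm,m.sum(),cv2.minAreaRect(P[m][:,:2].astype('float32')),P[m].mean(0))
E
```

```text
{'clock': 17.417, 'joints': [0.572, 0.334, -0.077, 0.0, -1.16, 0.982], 'joint_vel': [0.006, -0.001, 0.0, -0.001, -0.0, -0.0], 'joint_efforts': [0.005, -36.364, 18.583, 4.13, -0.002, 0.001], 'position': [567.26, 175.367, 228.071], 'ee_rot': [1.0, -0.008, -0.0, 0.0], 'contact_force': [-1.167, 0.364, -0.299], 'wrist_torque': [-0.024, 0.049, 0.009], 'gripper_width': 85.105}
top stand 0 ((0.0, 0.0), (0.0, 0.0), 0.0) [nan nan nan]
top handle 0 ((0.0, 0.0), (0.0, 0.0), 0.0) [nan nan nan]
scene stand 347 ((497.31793212890625, 360.43231201171875), (56.3924446105957, 56.654788970947266), 81.77273559570312) [504.25059748 363.88518014  59.70575597]
scene handle 119 ((497.44287109375, 360.3375549316406), (25.88246726989746, 25.48118019104004), 19.02733039855957) [499.17603394 360.92041455 125.30235454]<stdin>:12: RuntimeWarning: Mean of empty slice.
  ret = um.true_divide(
```

View pics/c5.png

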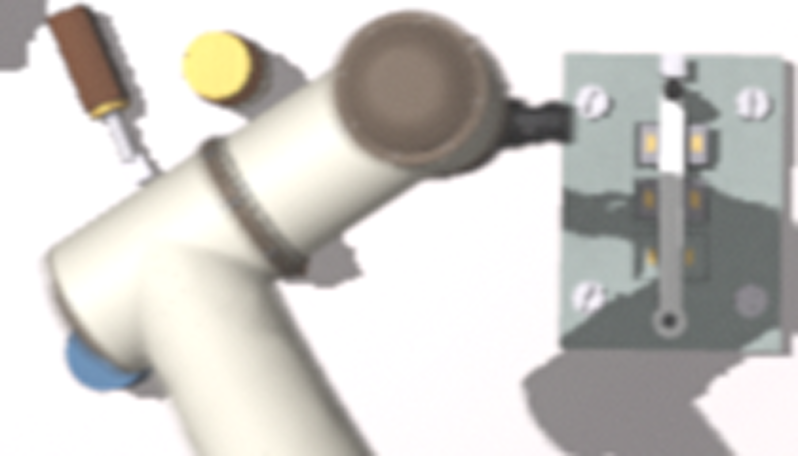

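View pics/c6.png

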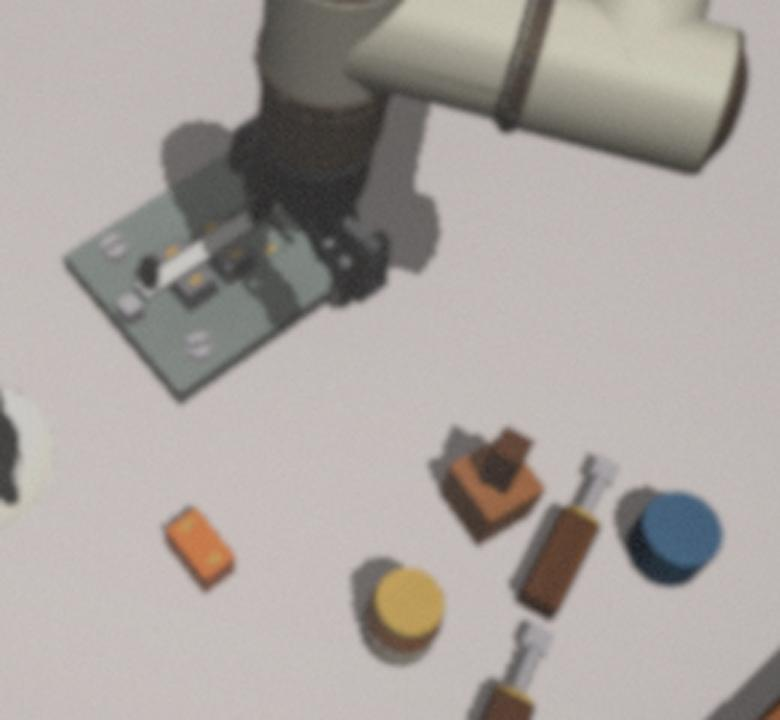

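```bash
python3 - <<'E'
from h import *
for k in('t1','t4','s1','s9'):
    d=load(k);P=cloud(d)
    near=(abs(P[...,0]-493)<50)&(abs(P[...,1]-360)<50)
    for nm,lo,hi in(('stand',54,66),('handle',120,133)):
        m=near&(P[...,2]>lo)&(P[...,2]<hi)
        if m.sum()>10:print(k,nm,m.sum(),cv2.minAreaRect(P[m][:,:2].astype('float32')),P[m].mean(0))
E
```

```text
t1 stand 244 ((494.3213806152344, 357.1278991699219), (55.95707702636719, 55.804283142089844), 81.7911148071289) [493.94937817 353.14075019  59.99066349]
t1 handle 82 ((494.6016845703125, 356.8282165527344), (25.165325164794922, 25.463712692260742), 17.882509231567383) [494.27070611 356.56620217 125.33399513]
t4 stand 247 ((494.26800537109375, 357.3468017578125), (56.90922927856445, 55.88249588012695), 81.43431854248047) [494.06831906 352.96033117  59.94789693]
t4 handle 82 ((494.5287170410156, 357.10986328125), (25.494922637939453, 25.475788116455078), 17.725757598876953) [494.40655885 356.55034453 125.57600474]
s1 stand 349 ((497.28289794921875, 360.45294189453125), (56.37921905517578, 56.559566497802734), 81.3896484375) [504.28386016 363.86873523  59.71326916]
s1 handle 117 ((497.7869567871094, 360.2680358886719), (26.013916015625, 25.127151489257812), 21.09531593322754) [499.03900267 360.91276525 125.49230273]
s9 stand 347 ((497.31793212890625, 360.43231201171875), (56.3924446105957, 56.654788970947266), 81.77273559570312) [504.25059748 363.88518014  59.70575597]
s9 handle 119 ((497.44287109375, 360.3375549316406), (25.88246726989746, 25.48118019104004), 19.02733039855957) [499.17603394 360.92041455 125.30235454]
```

>>> apply_moves --plan '[-1,-0.015,0.035,0,7,-1,-0.03,0.075,0,14,-1,-0.045,0.11,0,19.7,-1,-0.06,0.15,0,19.7,-1,-0.0728,0.1816,0,19.7,-1,-0.0728,0.1816,0,19.7,-1,-0.0728,0.1816,-0.03,19.7,-1,-0.0728,0.1816,-0.03,19.7]'

```text
clock: 18.08
position: [491.7, 356.5, 193.3]
ee_rot: [0.987, 0.163, -0.004, 0.002]
contact_force: [-0.4, -1.0, -2.2]
gripper_width: 85.5
```

```bash
python3 - <<'E'
from h import *
st();st()
s=avg('scene','s10',3);st()
crop(s,320,180,480,340,4,'c6',1.7)
P=cloud(s)
near=(abs(P[...,0]-497)<50)&(abs(P[...,1]-360)<50)
m=near&(P[...,2]>120)&(P[...,2]<133)
print(m.sum(),cv2.minAreaRect(P[m][:,:2].astype('float32')))
E
```

```text
{'clock': 18.083, 'joints': [0.892, 0.388, -0.086, -0.003, -1.107, 1.008], 'joint_vel': [-0.02, -0.014, 0.031, 0.025, -0.084, -0.002], 'joint_efforts': [0.629, -43.821, 21.548, 4.998, 0.544, -0.0], 'position': [491.698, 356.481, 193.345], 'ee_rot': [0.987, 0.163, -0.004, 0.002], 'contact_force': [-0.362, -0.999, -2.215], 'wrist_torque': [-0.164, 0.15, -0.034], 'gripper_width': 85.53}
{'clock': 18.083, 'joints': [0.892, 0.388, -0.086, -0.003, -1.107, 1.008], 'joint_vel': [-0.02, -0.014, 0.031, 0.025, -0.084, -0.002], 'joint_efforts': [0.629, -43.821, 21.548, 4.998, 0.544, -0.0], 'position': [491.698, 356.481, 193.345], 'ee_rot': [0.987, 0.163, -0.004, 0.002], 'contact_force': [-0.362, -0.999, -2.215], 'wrist_torque': [-0.164, 0.15, -0.034], 'gripper_width': 85.53}
{'clock': 18.233, 'joints': [0.891, 0.384, -0.079, 0.001, -1.109, 1.008], 'joint_vel': [-0.005, -0.017, 0.024, 0.004, 0.004, -0.002], 'joint_efforts': [0.239, -37.347, 17.449, 3.85, -0.026, 0.001], 'position': [494.84, 357.284, 198.604], 'ee_rot': [0.987, 0.163, 0.0, 0.0], 'contact_force': [0.738, -0.832, 0.058], 'wrist_torque': [0.002, 0.0, 0.007], 'gripper_width': 85.536}
117 ((497.8627014160156, 360.3081970214844), (26.652400970458984, 25.136335372924805), 20.856037139892578)
```

View pics/c6.png

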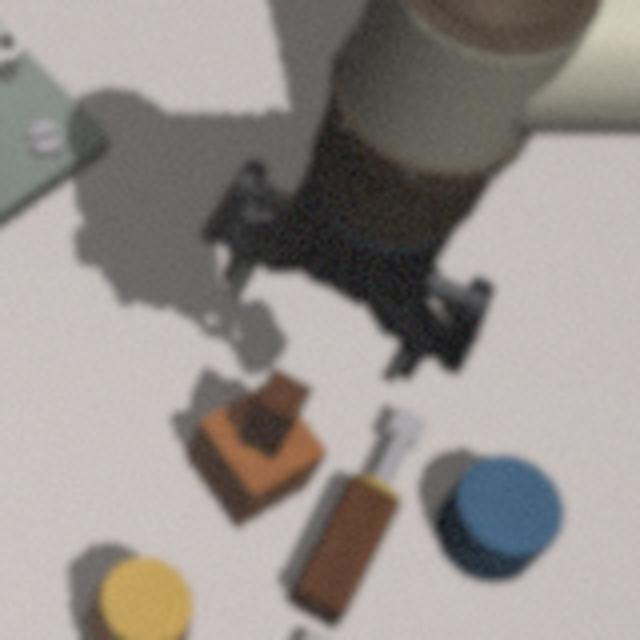

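>>> apply_moves --plan '[-1,0,0,-0.03,0,-1,0,0,-0.06,0,-1,0,0,-0.085,0,-1,0,0,-0.105,0,-1,0,0,-0.115,0,-1,0,0,-0.12,0,-1,0,0,-0.12,0]'

```text
clock: 18.82
position: [494.8, 357.7, 78.4]
ee_rot: [0.987, 0.163, 0.0, 0.0]
contact_force: [-0.0, -0.5, -0.6]
gripper_width: 85.3
```

>>> apply_moves --plan '[-0.5,0,0,0,0,0,0,0,0,0,0.2,0,0,0,0,0.5,0,0,0,0,1,0,0,0,0,1,0,0,0,0,1,0,0,0,0,1,0,0,0,0]'

```text
clock: 19.48
position: [494.5, 358.2, 79.0]
ee_rot: [0.987, 0.164, 0.001, -0.0]
contact_force: [-2.3, -0.2, 4.5]
gripper_width: 25.8
```

>>> apply_moves --plan '[1,0,0,0,0,1,0,0,0,0]'

```text
clock: 19.65
position: [494.5, 358.2, 79.0]
ee_rot: [0.987, 0.164, 0.001, -0.0]
contact_force: [-1.9, 0.1, 5.9]
gripper_width: 25.4
```

```bash
python3 - <<'E'
from h import *
st()
E
```

```text
{'clock': 19.65, 'joints': [0.892, 0.503, -0.219, 0.0, -0.848, 1.008], 'joint_vel': [-0.001, -0.0, 0.003, -0.0, -0.001, -0.002], 'joint_efforts': [-0.465, -38.231, 14.086, 3.04, 0.336, 0.011], 'position': [494.493, 358.22, 79.006], 'ee_rot': [0.987, 0.164, 0.001, -0.0], 'contact_force': [-1.939, 0.122, 5.934], 'wrist_torque': [-0.117, 0.386, 0.012], 'gripper_width': 25.441}
```

>>> apply_moves --plan '[1,0,0,0.02,0,1,0,0,0.05,0,1,0,0,0.08,0,1,0,0,0.11,0,1,0,0,0.14,0,1,0,0,0.15,0,1,0,-0.01,0.15,0,1,0,-0.02,0.15,0]'

```text
clock: 20.32
position: [493.4, 337.1, 226.7]
ee_rot: [0.987, 0.164, -0.001, 0.0]
contact_force: [-0.6, -0.5, -1.6]
gripper_width: 25.3
```

```bash
python3 - <<'E'
from h import *
s=avg('scene','s11',8);st()
crop(s,320,160,460,300,5,'c6',2)
E
```

```text
{'clock': 20.717, 'joints': [0.87, 0.343, -0.065, -0.0, -1.164, 1.029], 'joint_vel': [0.001, -0.003, 0.007, 0.001, -0.001, -0.001], 'joint_efforts': [-0.084, -37.373, 18.871, 4.256, -0.005, -0.0], 'position': [494.106, 337.867, 227.269], 'ee_rot': [0.987, 0.164, -0.001, 0.0], 'contact_force': [0.014, -0.129, -0.28], 'wrist_torque': [-0.009, -0.004, -0.018], 'gripper_width': 25.107}
```

View pics/c6.png

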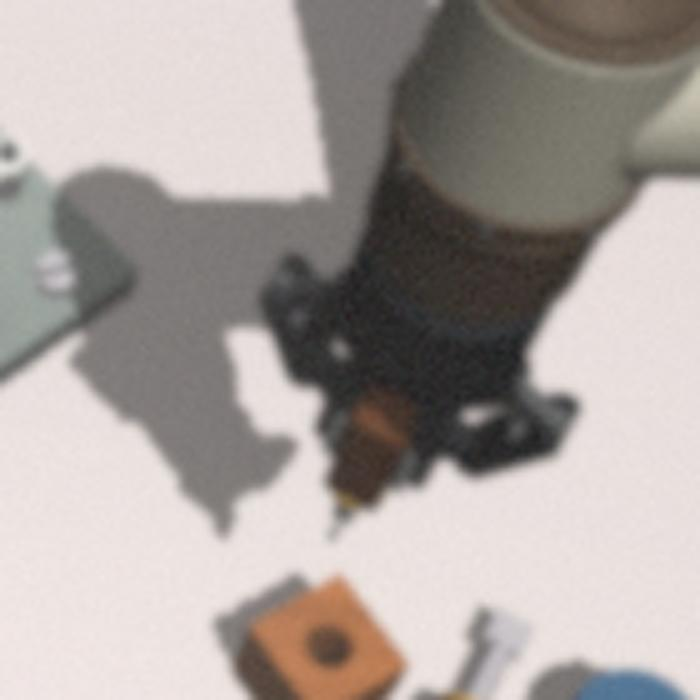

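```bash
cat >> h.py <<'E'
B0=np.array([520.6,39.9]);BY=np.radians(-1.2)
def bw(x,y):
    c,s=np.cos(BY),np.sin(BY);return B0+np.array([c*x-s*y,s*x+c*y])
SC={1:(-78,-64),2:(78,-64),3:(78,64),4:(-78,64)}
def slot(d,c0,zz=34.5,off=(0,0)):
    # ray-cast to plane; refine head centre by bright centroid, then dark-line principal axis
    h,w=d['range_z'].shape
    p=proj(d,[[c0[0]+off[0],c0[1]+off[1],zz]])[0];x0,y0=np.round(p).astype(int)-9
    f=8
    im=d['color'][y0:y0+19,x0:x0+19].astype(np.float32).mean(2)
    up=cv2.resize(im,None,fx=f,fy=f,interpolation=cv2.INTER_CUBIC)
    v,u=np.mgrid[0:19*f,0:19*f];uv=np.c_[(u.ravel()+.5)/f-.5+x0,(v.ravel()+.5)/f-.5+y0]
    q=onplane(d,uv,zz)[:,:2]
    return q,up.ravel(),up
E
python3 - <<'E'
from h import *
t=avg('top','t11',16)
for k in('t11','s11'):
    d=load(k);off=(4.2,0.3) if k[0]=='s' else (0,0)
    tiles=[]
    for i,c in SC.items():
        q,I,up=slot(d,bw(*c),off=off)
        c0=bw(*c)+off
        for it in range(4):
            r=np.hypot(*(q-c0).T);
            # bright rim centroid via threshold halfway plate/head
            th=(np.percentile(I[r<13],80)+np.median(I[(r>17)&(r<22)]))/2
            m=(r<16)&(I>th);c0=0.5*c0+0.5*q[m].mean(0)
        r=np.hypot(*(q-c0).T);m=r<9
        w=np.clip(np.percentile(I[m],75)-I[m],0,None)
        x=q[m]-c0;mu=(x*w[:,None]).sum(0)/w.sum();y=x-mu
        C=(y*w[:,None]).T@y/w.sum();e,V=np.linalg.eigh(C);a=np.degrees(np.arctan2(V[1,1],V[0,1]))
        print(k,i,'nom',np.round(bw(*c)+off,1),'c',np.round(c0,1),'slotmid',np.round(c0+mu,1),'ang',round((a+90)%180-90,1),'theta',round((-1.2-a+90)%180-90,1),'ecc',np.round(np.sqrt(e),1))
        g=cv2.normalize(up,None,0,255,cv2.NORM_MINMAX).astype('uint8');tiles.append(cv2.resize(g,(300,300)))
    cv2.imwrite(f'pics/sl_{k}.png',np.vstack([np.hstack(tiles[:2]),np.hstack(tiles[2:])]))
E
```

```text
t11 1 nom [441.3 -22.5] c [443.3 -21.2] slotmid [442.3 -21.4] ang -9.1 theta 7.9 ecc [2.5 5.5]
t11 2 nom [597.2 -25.7] c [598.9 -24. ] slotmid [598.6 -24.6] ang -2.0 theta 0.8 ecc [2.2 4.7]
t11 3 nom [599.9 102.3] c [601.5 103.2] slotmid [601.  103.6] ang -26.0 theta 24.8 ecc [2.3 5.3]
t11 4 nom [444.  105.5] c [445.9 106.6] slotmid [446.4 105.8] ang -29.7 theta 28.5 ecc [2.3 4.9]
s11 1 nom [445.5 -22.2] c [444.  -24.6] slotmid [444.5 -23. ] ang -4.0 theta 2.8 ecc [2.6 5.2]
s11 2 nom [601.4 -25.4] c [600.9 -27.4] slotmid [600.5 -25.9] ang -3.6 theta 2.4 ecc [2.8 5.4]
s11 3 nom [604.1 102.6] c [603.1 102.7] slotmid [603.1 102.9] ang -23.3 theta 22.1 ecc [2.3 5.5]
s11 4 nom [448.2 105.8] c [448.2 103.9] slotmid [448.6 104.8] ang -22.9 theta 21.7 ecc [2.7 5.9]
```

View pics/sl_t11.png

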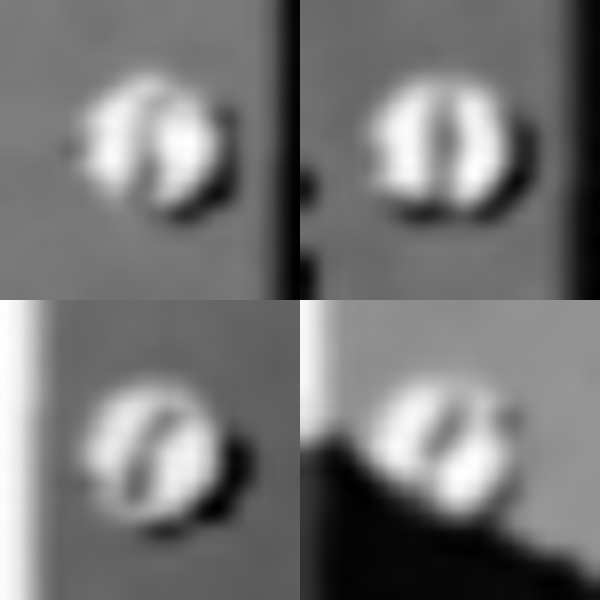

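View pics/sl_s11.png

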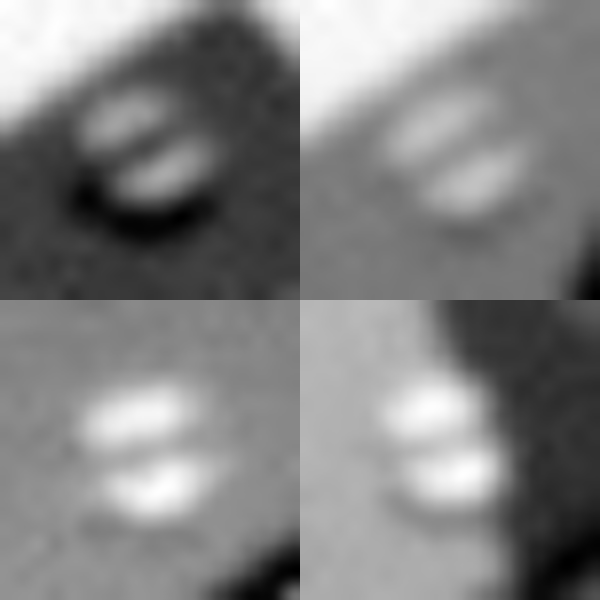

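>>> apply_moves --plan '[1,0.015,-0.034,0,-7,1,0.03,-0.068,0,-14,1,0.046,-0.102,0,-21,1,0.061,-0.136,0,-28,1,0.077,-0.17,0,-35,1,0.092,-0.204,0,-42,1,0.1061,-0.2351,0,-43.5,1,0.1061,-0.2351,-0.03,-43.5]'

```text
clock: 22.18
position: [606.1, 98.7, 204.3]
ee_rot: [0.976, -0.216, 0.007, -0.002]
contact_force: [1.8, 0.7, -0.3]
gripper_width: 25.2
```

>>> apply_moves --plan '[1,0,0,-0.03,0,1,0,0,-0.06,0,1,0,0,-0.08,0,1,0,0,-0.085,0,1,0,0,-0.087,0,1,0,0,-0.087,0,1,0,0,-0.087,0]'

```text
clock: 22.77
position: [601.6, 103.3, 113.0]
ee_rot: [0.977, -0.213, 0.002, -0.001]
contact_force: [-0.0, -0.1, 0.1]
gripper_width: 25.5
```

```bash
python3 - <<'E'
from h import *
s=avg('scene','s12',8);st()
p=proj(s,[[604,102.5,34.5]])[0].astype(int);print(p)
crop(s,p[0]-45,p[1]-45,p[0]+45,p[1]+35,8,'c6',1.8)
E
```

```text
{'clock': 23.167, 'joints': [0.435, 0.464, -0.19, -0.0, -0.916, 0.705], 'joint_vel': [-0.0, 0.005, -0.004, -0.001, 0.001, 0.0], 'joint_efforts': [0.009, -40.983, 16.445, 3.698, 0.003, 0.0], 'position': [600.416, 102.85, 111.576], 'ee_rot': [0.977, -0.214, 0.0, -0.0], 'contact_force': [-0.615, -0.304, -1.234], 'wrist_torque': [-0.011, 0.038, 0.021], 'gripper_width': 25.501}
[285 244]
```

View pics/c6.png

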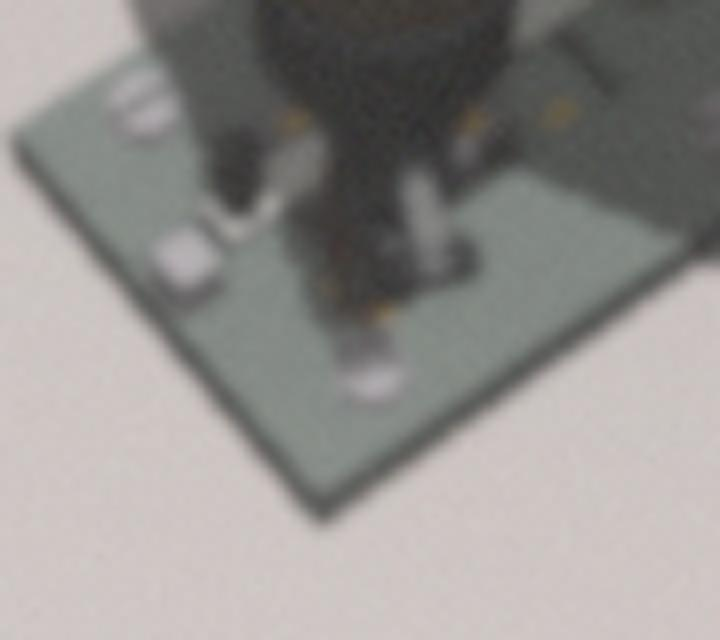

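>>> apply_moves --plan '[1,0,0,-0.003,0,1,0,0,-0.006,0,1,0,0,-0.008,0,1,0,0,-0.009,0,1,0,0,-0.01,0,1,0,0,-0.011,0,1,0,0,-0.011,0]'

```text
clock: 23.75
position: [600.5, 103.0, 99.9]
ee_rot: [0.977, -0.214, 0.0, -0.0]
contact_force: [-0.5, 1.0, -1.9]
gripper_width: 25.5
```

```bash
python3 - <<'E'
from h import *
arm.get_image('top');st()
E
```

```text
{'clock': 23.8, 'joints': [0.435, 0.477, -0.201, -0.0, -0.892, 0.705], 'joint_vel': [-0.002, -0.002, -0.0, -0.002, -0.001, 0.001], 'joint_efforts': [-0.555, -41.495, 15.575, 3.762, -0.43, -0.011], 'position': [600.488, 102.985, 99.899], 'ee_rot': [0.977, -0.214, 0.0, -0.0], 'contact_force': [-0.031, 1.059, -1.899], 'wrist_torque': [0.43, -0.324, -0.033], 'gripper_width': 25.568}
```

>>> apply_moves --plan '[1,0,0,-0.001,0,1,0,0,-0.002,0,1,0,0,-0.0025,0,1,0,0,-0.0025,0]'

```text
clock: 24.13
position: [600.5, 103.0, 97.7]
ee_rot: [0.977, -0.214, 0.0, -0.0]
contact_force: [0.7, 1.1, -0.6]
gripper_width: 25.4
```

>>> apply_moves --plan '[1,0,0,0,-4,1,0,0,0,-8,1,0,0,0,-12,1,0,0,0,-16,1,0,0,0,-20,1,0,0,0,-24,1,0,0,0,-28,1,0,0,0,-32]'

```text
clock: 24.8
position: [601.3, 103.9, 97.8]
ee_rot: [0.879, -0.476, 0.001, -0.002]
contact_force: [1.6, 3.0, -1.8]
gripper_width: 25.2
```

```bash
python3 - <<'E'
from h import *
s=avg('scene','s13',4);st()
p=np.array([285,244])
crop(s,p[0]-45,p[1]-45,p[0]+45,p[1]+35,8,'c6',1.8)
E
```

```text
{'clock': 25.0, 'joints': [0.436, 0.48, -0.203, -0.001, -0.885, 0.148], 'joint_vel': [-0.001, -0.001, -0.001, -0.0, -0.001, -0.004], 'joint_efforts': [-2.533, -41.629, 13.867, 4.218, -1.523, -0.059], 'position': [601.242, 103.711, 97.791], 'ee_rot': [0.881, -0.474, 0.001, -0.001], 'contact_force': [2.792, 4.425, -2.265], 'wrist_torque': [1.623, -0.851, 0.033], 'gripper_width': 25.523}
```

View pics/c6.png

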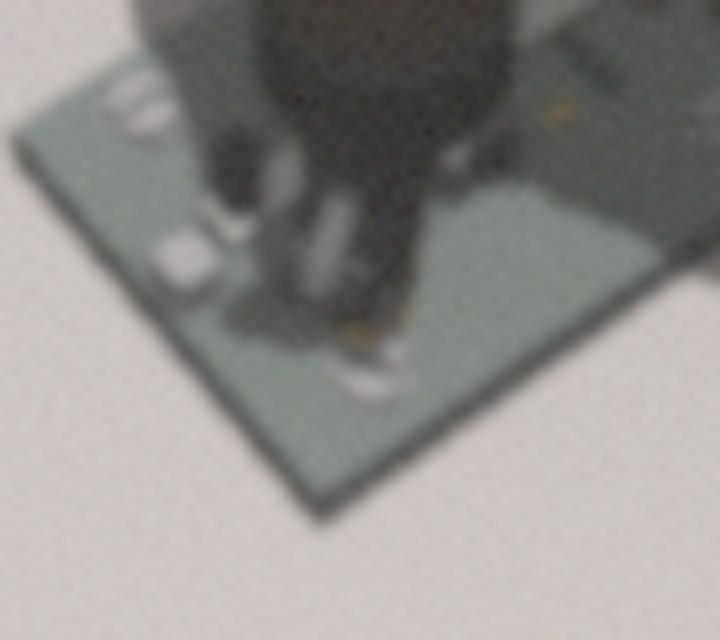

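>>> apply_moves --plan '[1,0.0008,0.001,0,-4,1,0.0008,0.001,0,-8,1,0.0008,0.001,0,-12,1,0.0008,0.001,0,-16,1,0.0008,0.001,0,-20,1,0.0008,0.001,0,-24,1,0.0008,0.001,0,-28,1,0.0008,0.001,0,-30]'

```text
clock: 25.67
position: [601.7, 104.1, 97.8]
ee_rot: [0.727, -0.687, 0.0, -0.001]
contact_force: [3.1, 3.7, -2.5]
gripper_width: 25.3
```

```bash
cat >> h.py <<'E'
def yaw(s=None):
    s=s or arm.read_state();x,y=s['ee_rot'][:2];return np.degrees(np.arctan2(1-2*x*x,2*x*y))%180
def q():
    s=arm.read_state();print(round(s['clock'],2),'pos',np.round(s['position'],1),'jaw',round(yaw(s),1),'F',np.round(s['contact_force'],1),'M',np.round(s['wrist_torque'],3),'w',round(float(s['gripper_width']),1))
E
python3 - <<'E'
from h import *
arm.get_image('top');q()
E
```

```text
25.72 pos [601.7 104.1  97.8] jaw 3.2 F [ 2.7  3.5 -2.3] M [ 1.158 -0.796  0.041] w 25.6
```

>>> apply_moves --plan '[1,0.0005,0.0007,0,-2,1,0.0005,0.0007,0,-4,1,0.0005,0.0007,0,-6,1,0.0005,0.0007,0,-6,1,0.0005,0.0007,0,-6]'

```text
clock: 26.13
position: [601.8, 104.3, 97.7]
ee_rot: [-0.691, 0.723, -0.0, 0.0]
contact_force: [2.0, 3.2, -1.3]
gripper_width: 25.6
```

```bash
python3 - <<'E'
from h import *
arm.get_image('top');q()
E
```

```text
26.18 pos [601.8 104.3  97.8] jaw 177.4 F [ 2.7  2.1 -1.7] M [ 0.666 -0.851  0.067] w 25.4
```

>>> apply_moves --plan '[1,0.0004,0.0004,0,-2,1,0.0004,0.0004,0,-4,1,0.0004,0.0004,0,-4,1,0.0004,0.0004,0,-4]'

```text
clock: 26.52
position: [602.0, 104.5, 97.7]
ee_rot: [-0.665, 0.746, -0.0, -0.0]
contact_force: [1.5, 1.2, -0.4]
gripper_width: 25.6
```

```bash
python3 - <<'E'
from h import *
arm.get_image('top');q()
E
```

```text
26.57 pos [602.  104.5  97.7] jaw 173.4 F [ 0.6  0.2 -0.5] M [ 0.17  -0.74   0.092] w 25.2
```

>>> apply_moves --plan '[1,0,0,0,-2,1,0,0,0,-4,1,0,0,0,-6,1,0,0,0,-6,1,0,0,0,-6]'

```text
clock: 26.98
position: [602.1, 104.6, 97.7]
ee_rot: [-0.626, 0.78, -0.0, -0.0]
contact_force: [2.4, -1.0, -1.3]
gripper_width: 25.6
```

```bash
python3 - <<'E'
from h import *
s=avg('scene','s14',4);q()
p=np.array([285,244])
crop(s,p[0]-45,p[1]-45,p[0]+45,p[1]+35,8,'c6',1.8)
E
```

```text
27.18 pos [602.2 104.6  97.7] jaw 167.4 F [ 3.1 -1.3 -0.8] M [-0.202 -1.005  0.417] w 25.3
```

View pics/c6.png

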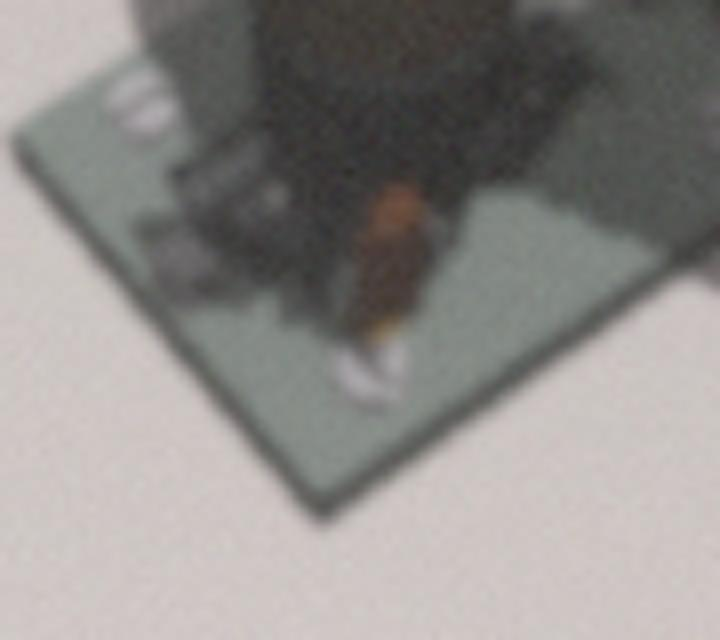

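>>> apply_moves --plan '[1,-0.0001,0,0,4,1,-0.0001,0,0,9,1,0,0,0.005,9,1,0,0,0.015,9,1,0,0,0.04,9,1,0,0,0.065,16,1,0,0,0.085,23,1,0,0,0.085,30]'

```text
clock: 27.85
position: [603.3, 105.1, 188.5]
ee_rot: [0.807, -0.591, 0.002, -0.003]
contact_force: [0.7, -0.2, -0.6]
gripper_width: 25.7
```

```bash
python3 - <<'E'
from h import *
s=avg('scene','s15',3);q()
p=np.array([285,244])
crop(s,p[0]-45,p[1]-45,p[0]+45,p[1]+35,8,'c6',1.8)
E
```

```text
28.0 pos [600.7 104.6 183. ] jaw 17.0 F [ 0.1  1.1 -0.2] M [-0.027  0.023  0.005] w 25.5
```

View pics/c6.png

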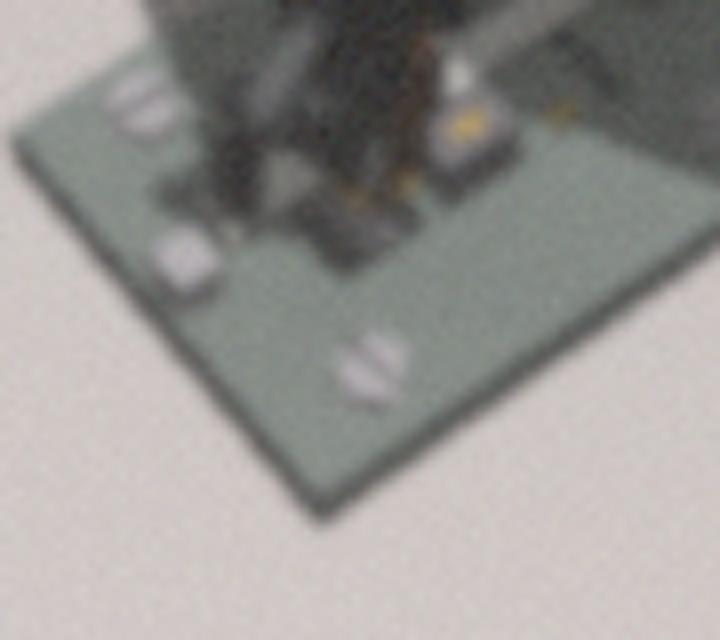

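>>> apply_moves --plan '[1,0,-0.02,0,7,1,0,-0.04,0,14,1,0,-0.07,0,21,1,-0.001,-0.1,0,28,1,-0.002,-0.129,0,35,1,-0.002,-0.129,0,42,1,-0.002,-0.129,0,49,1,-0.002,-0.129,0,56]'

```text
clock: 28.67
position: [598.5, -25.1, 181.4]
ee_rot: [0.989, -0.145, -0.002, 0.0]
contact_force: [-0.6, 0.0, -1.9]
gripper_width: 24.9
```

>>> apply_moves --plan '[1,0,0,0,7,1,0,0,-0.03,14.3,1,0,0,-0.055,14.3,1,0,0,-0.065,14.3,1,0,0,-0.07,14.3,1,0,0,-0.072,14.3,1,0,0,-0.072,14.3,1,0,0,-0.072,14.3]'

```text
clock: 29.33
position: [600.8, -24.0, 111.9]
ee_rot: [1.0, -0.021, 0.001, -0.0]
contact_force: [-0.8, -0.3, -0.5]
gripper_width: 25.5
```

```bash
python3 - <<'E'
from h import *
s=avg('scene','s16',4);q()
p=proj(s,[[602,-25,34.5]])[0].astype(int);print(p)
crop(s,p[0]-45,p[1]-45,p[0]+45,p[1]+35,8,'c6',1.8)
E
```

```text
29.53 pos [600.5 -24.1 111.6] jaw 87.6 F [ 0.7 -0.1 -0.5] M [-0.003  0.015  0.014] w 25.6
[257 211]
```

View pics/c6.png

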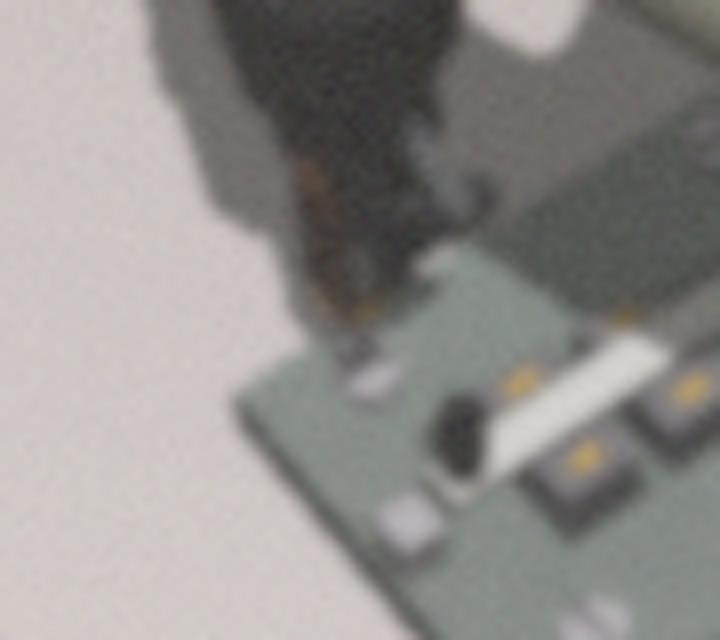

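>>> apply_moves --plan '[1,-0.0015,0,-0.003,0,1,-0.0015,0,-0.006,0,1,-0.0015,0,-0.008,0,1,-0.0015,0,-0.009,0,1,-0.0015,0,-0.01,0,1,-0.0015,0,-0.011,0,1,-0.0015,0,-0.012,0,1,-0.0015,0,-0.012,0]'

```text
clock: 30.2
position: [598.4, -24.1, 98.4]
ee_rot: [1.0, -0.021, -0.0, 0.0]
contact_force: [-0.3, 0.0, -0.3]
gripper_width: 25.4
```

```bash
python3 - <<'E'
from h import *
q()
E
```

```text
30.2 pos [598.4 -24.1  98.4] jaw 87.6 F [-0.3  0.  -0.3] M [0.024 0.021 0.016] w 25.4
```

>>> apply_moves --plan '[1,0,0,-0.001,-6,1,0,0,-0.001,-12,1,0,0,-0.001,-18,1,0,0,-0.001,-24,1,0,0,-0.001,-30,1,0,0,-0.001,-36,1,0,0,-0.001,-42,1,0,0,-0.001,-42]'

```text
clock: 30.87
position: [598.7, -23.8, 97.6]
ee_rot: [0.926, -0.378, 0.0, -0.0]
contact_force: [0.2, 0.2, -2.2]
gripper_width: 25.4
```

```bash
python3 - <<'E'
from h import *
q()
E
```

```text
30.87 pos [598.7 -23.8  97.6] jaw 45.5 F [ 0.2  0.2 -2.2] M [ 0.397 -0.1   -0.008] w 25.4
```

>>> apply_moves --plan '[1,0,0,0,-6,1,0,0,0,-12,1,0,0,0,-18,1,0,0,0,-24,1,0,0,0,-30,1,0,0,0,-36,1,0,0,0,-40,1,0,0,0,-40]'

```text
clock: 31.53
position: [599.2, -23.6, 97.6]
ee_rot: [0.741, -0.671, 0.0, -0.001]
contact_force: [1.1, 2.6, -2.1]
gripper_width: 25.2
```

```bash
python3 - <<'E'
from h import *
q()
E
```

```text
31.53 pos [599.2 -23.6  97.6] jaw 5.7 F [ 1.1  2.6 -2.1] M [ 0.69  -0.435  0.044] w 25.2
```

>>> apply_moves --plan '[1,0.0005,0.0007,0,-4,1,0.0005,0.0007,0,-8,1,0.0005,0.0007,0,-11,1,0.0005,0.0007,0,-13,1,0.0005,0.0007,0,-15,1,0.0005,0.0007,0,-15]'

```text
clock: 32.03
position: [599.5, -23.3, 97.6]
ee_rot: [-0.648, 0.761, -0.0, 0.0]
contact_force: [2.4, 0.8, -2.9]
gripper_width: 25.5
```

```bash
python3 - <<'E'
from h import *
q()
E
```

```text
32.03 pos [599.5 -23.3  97.6] jaw 170.8 F [ 2.4  0.8 -2.9] M [ 0.286 -0.622  0.222] w 25.5
```

>>> apply_moves --plan '[1,0,0,0,-2,1,0,0,0,-4,1,0,0,0,-4,1,0,0,0,-4]'

```text
clock: 32.37
position: [599.6, -23.3, 97.6]
ee_rot: [-0.622, 0.783, -0.0, 0.0]
contact_force: [3.4, 0.4, -4.5]
gripper_width: 25.5
```

```bash
python3 - <<'E'
from h import *
q()
E
```

```text
32.37 pos [599.6 -23.3  97.6] jaw 166.9 F [ 3.4  0.4 -4.5] M [ 0.217 -0.863  0.451] w 25.5
```

>>> apply_moves --plan '[1,0,0,0,5,1,0,0,0,9.5,1,0,0,0.005,9.5,1,0,0,0.015,9.5,1,0,0,0.04,9.5,1,-0.02,0,0.062,16,1,-0.05,0,0.062,23,1,-0.08,0.001,0.062,30]'

```text
clock: 33.03
position: [518.7, -22.7, 161.9]
ee_rot: [0.803, -0.596, 0.001, -0.001]
contact_force: [-0.3, 0.3, -0.4]
gripper_width: 25.4
```

>>> apply_moves --plan '[1,-0.03,0.0005,0,7,1,-0.06,0.001,0,14,1,-0.0768,0.0017,0,21,1,-0.0768,0.0017,0,28,1,-0.0768,0.0017,0,35,1,-0.0768,0.0017,0,42,1,-0.0768,0.0017,0,49,1,-0.0768,0.0017,0,56]'

```text
clock: 33.7
position: [441.5, -21.1, 160.8]
ee_rot: [0.989, -0.149, -0.0, 0.0]
contact_force: [1.0, -0.1, -0.9]
gripper_width: 25.6
```

```bash
python3 - <<'E'
from h import *
arm.get_image('top');q()
s=avg('scene','s17',4)
i=2;c=bw(*SC[2]);p=proj(s,[[602,-25,34.5]])[0].astype(int)
crop(s,p[0]-20,p[1]-45,p[0]+75,p[1]+35,8,'c6',1.8)
q()
E
```

```text
33.75 pos [441.5 -21.1 160.7] jaw 73.1 F [0.2 1.5 0. ] M [ 0.007  0.013 -0.058] w 25.5
33.95 pos [442.  -20.9 160.2] jaw 72.4 F [-0.1 -1.  -0.4] M [-0.02  -0.    -0.054] w 25.3
```

View pics/c6.png

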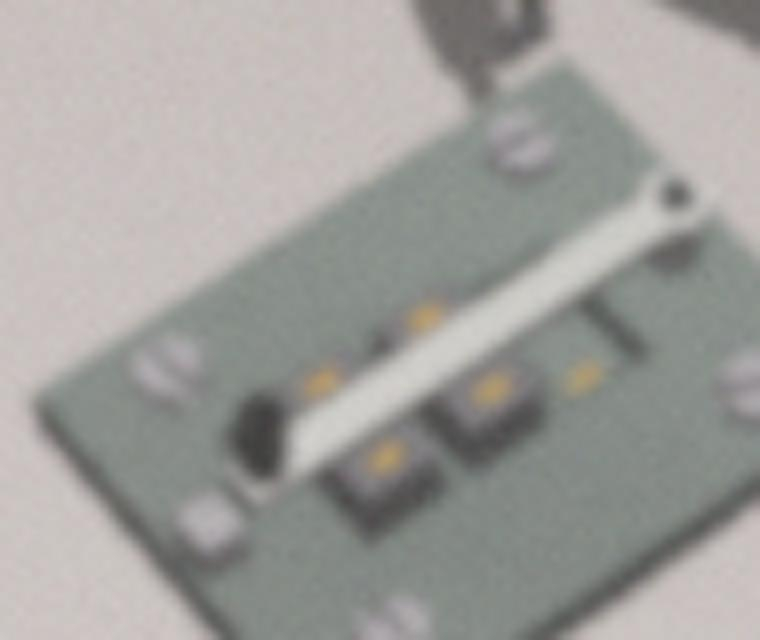

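```bash
python3 - <<'E'
from h import *
s=avg('scene','s18',10)
tl=[]
for i,c in {1:(447,-21.5),2:(603,-24.5),3:(605.5,103.5),4:(449.5,106.5)}.items():
    qq,I,up=slot(s,c)
    c0=np.array(c);r=np.hypot(*(qq-c0).T);m=r<9
    w=np.clip(np.percentile(I[m],75)-I[m],0,None);x=qq[m];mu=(x*w[:,None]).sum(0)/w.sum();y=x-mu
    e,V=np.linalg.eigh((y*w[:,None]).T@y/w.sum());a=np.degrees(np.arctan2(V[1,1],V[0,1]));print(i,'theta',(-1.2-a+20)%180-20,mu)
    tl.append(cv2.resize(cv2.normalize(up,None,0,255,cv2.NORM_MINMAX).astype('uint8'),(300,300)))
cv2.imwrite('pics/sl18.png',np.vstack([np.hstack(tl[:2]),np.hstack(tl[2:])]))
E
```

```text
1 theta -0.6720412653465928 [448.66860976 -22.48320762]
2 theta 90.37283187965062 [601.69547879 -23.31563794]
3 theta 89.40649983614475 [604.41903386 102.10667778]
4 theta 13.639330690336834 [451.05631748 105.14932756]
```

View pics/sl18.png

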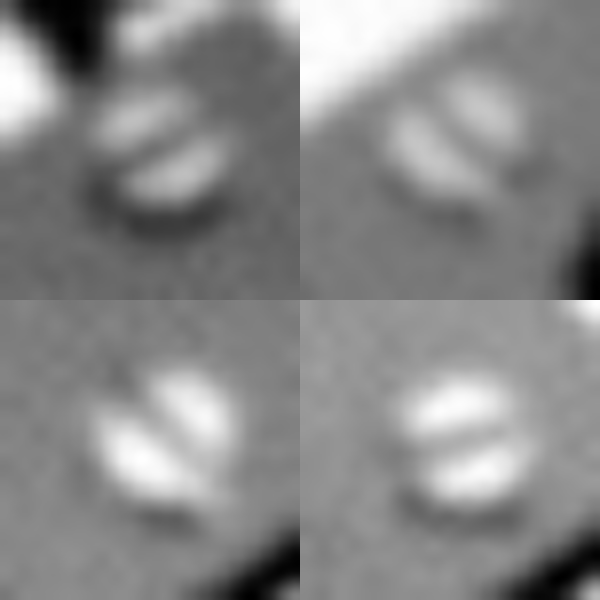

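>>> apply_moves --plan '[1,0.0008,0.0003,0,6,1,0.0008,0.0003,-0.02,11.6,1,0.0008,0.0003,-0.035,11.6,1,0.0008,0.0003,-0.045,11.6,1,0.0008,0.0003,-0.049,11.6,1,0.0008,0.0003,-0.049,11.6,1,0.0008,0.0003,-0.049,11.6]'

```text
clock: 35.03
position: [443.4, -20.4, 110.9]
ee_rot: [0.999, -0.05, 0.0, 0.0]
contact_force: [-0.0, 0.4, -0.8]
gripper_width: 25.3
```

```bash
python3 - <<'E'
from h import *
s=avg('scene','s19',4)
q()
p=proj(s,[[447,-22,34.5]])[0].astype(int)
crop(s,p[0]-45,p[1]-45,p[0]+45,p[1]+35,8,'c6',1.8)
E
```

```text
35.23 pos [443.6 -20.3 111.4] jaw 84.2 F [-0.9  0.7  0.3] M [ 0.013 -0.004  0.021] w 25.2
```

View pics/c6.png

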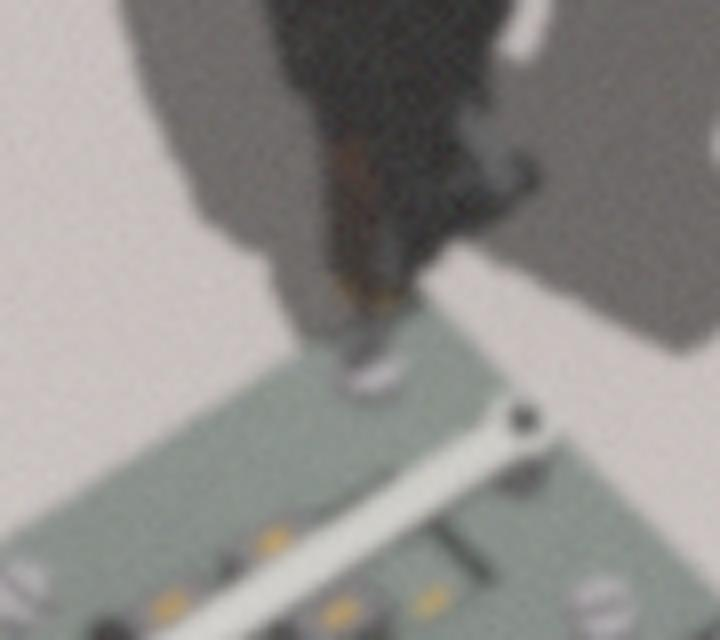

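>>> apply_moves --plan '[1,0,-0.0004,-0.003,0,1,0,-0.0004,-0.006,0,1,0,-0.0004,-0.008,0,1,0,-0.0004,-0.009,0,1,0,-0.0004,-0.01,0,1,0,-0.0004,-0.011,0,1,0,-0.0004,-0.012,0,1,0,-0.0004,-0.012,0]'

```text
clock: 35.9
position: [442.9, -21.0, 98.5]
ee_rot: [0.999, -0.05, -0.0, 0.0]
contact_force: [0.1, -1.4, -1.6]
gripper_width: 25.3
```

```bash
python3 - <<'E'
from h import *
q()
E
```

```text
35.9 pos [442.9 -21.   98.5] jaw 84.2 F [ 0.1 -1.4 -1.6] M [-0.524 -0.022 -0.002] w 25.3
```

Engaged. Turn it in.

>>> apply_moves --plan '[1,0,0,-0.001,-6,1,0,0,-0.001,-12,1,0,0,-0.001,-18,1,0,0,-0.001,-24,1,0,0,-0.001,-30,1,0,0,-0.001,-36,1,0,0,-0.001,-42,1,0,0,-0.001,-42]'

```text
clock: 36.57
position: [443.0, -20.7, 97.6]
ee_rot: [0.914, -0.406, -0.0, -0.0]
contact_force: [-0.3, -0.1, -1.6]
gripper_width: 25.4
```

```bash
python3 - <<'E'
from h import *
q()
E
```

```text
36.57 pos [443.  -20.7  97.6] jaw 42.1 F [-0.3 -0.1 -1.6] M [-0.087  0.012  0.063] w 25.4
```

>>> apply_moves --plan '[1,0,0,0,-6,1,0,0,0,-12,1,0,0,0,-18,1,0,0,0,-24,1,0,0,0,-30,1,0,0,0,-36,1,0,0,0,-40,1,0,0,0,-40]'

```text
clock: 37.23
position: [443.4, -20.5, 97.6]
ee_rot: [0.721, -0.693, 0.0, -0.0]
contact_force: [0.3, 0.5, -2.3]
gripper_width: 25.4
```

```bash
python3 - <<'E'
from h import *
q()
E
```

```text
37.23 pos [443.4 -20.5  97.6] jaw 2.3 F [ 0.3  0.5 -2.3] M [ 0.13  -0.268  0.088] w 25.4
```

>>> apply_moves --plan '[1,0,0,0,-4,1,0,0,0,-8,1,0,0,0,-11,1,0,0,0,-13,1,0,0,0,-15,1,0,0,0,-15]'

```text
clock: 37.73
position: [443.6, -20.5, 97.6]
ee_rot: [-0.626, 0.78, -0.0, 0.001]
contact_force: [1.7, 0.5, -4.4]
gripper_width: 25.5
```

```bash
python3 - <<'E'
from h import *
q()
E
```

```text
37.73 pos [443.6 -20.5  97.6] jaw 167.5 F [ 1.7  0.5 -4.4] M [ 0.079 -0.569  0.455] w 25.5
```

>>> apply_moves --plan '[1,0,0,0,5,1,0,0,0,9.5,1,0,0,0.005,9.5,1,0,0,0.015,9.5,1,0,0,0.04,9.5,1,0,-0.02,0.07,16,1,0,-0.04,0.07,23,1,0,-0.04,0.07,30]'

```text
clock: 38.4
position: [443.7, -62.3, 170.0]
ee_rot: [0.806, -0.592, 0.001, -0.001]
contact_force: [0.2, 0.3, -1.4]
gripper_width: 25.2
```

```bash
python3 - <<'E'
from h import *
s=avg('scene','s20',12);t=avg('top','t20',12);q()
tl=[]
for d,cs in((s,{4:(448.8,106.0),3:(604.5,102.8),1:(446.5,-22)}),(t,{4:(446,106.3),3:(601.3,103.4),1:(442.5,-21.2)})):
  for i,c in cs.items():
    for rr in (8,9.5):
        qq,I,up=slot(d,c)
        c0=np.array(c);r=np.hypot(*(qq-c0).T);m=r<rr
        w=np.clip(np.percentile(I[m],70)-I[m],0,None);x=qq[m];mu=(x*w[:,None]).sum(0)/w.sum();y=x-mu
        e,V=np.linalg.eigh((y*w[:,None]).T@y/w.sum());a=np.degrees(np.arctan2(V[1,1],V[0,1]));print(i,rr,'theta',round((-1.2-a+20)%180-20,1),mu)
    tl.append(cv2.resize(cv2.normalize(up,None,0,255,cv2.NORM_MINMAX).astype('uint8'),(250,250)))
cv2.imwrite('pics/sl20.png',np.vstack([np.hstack(tl[:3]),np.hstack(tl[3:])]))
E
```

```text
39.6 pos [443.  -60.8 167.7] jaw 17.2 F [-0.9  0.3 -1. ] M [-0.018 -0.018 -0.011] w 25.3
4 8 theta 17.4 [449.83564595 105.02375974]
4 9.5 theta 17.7 [450.6065775  104.96756357]
3 8 theta 76.9 [602.85072272 101.19375955]
3 9.5 theta 79.9 [603.60771364 100.59402597]
1 8 theta 86.2 [444.78600045 -22.13948408]
1 9.5 theta 90.5 [445.36804839 -21.80517733]
4 8 theta 15.6 [443.93760208 105.23370275]
4 9.5 theta 20.1 [443.09883759 104.93618501]
3 8 theta 78.0 [601.49412689 103.85708856]
3 9.5 theta 76.6 [602.11289868 103.05113615]
1 8 theta 75.0 [446.30979682 -20.37956918]
1 9.5 theta 75.9 [447.04329734 -20.16567134]
```

View pics/sl20.png

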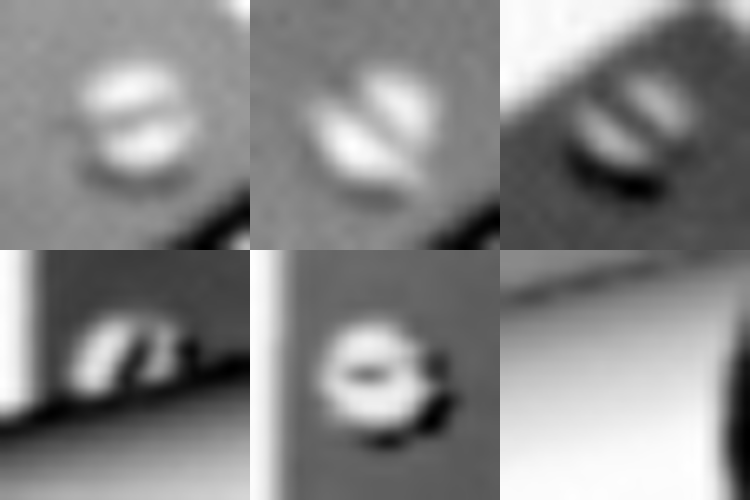

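>>> apply_moves --plan '[1,0,0.025,0,7,1,0,0.05,0,14,1,0,0.08,0,21,1,0.0023,0.11,0,28,1,0.0023,0.14,0,35,1,0.0023,0.1678,0,42,1,0.0023,0.1678,0,50.6,1,0.0023,0.1678,0,50.6]'

```text
clock: 40.27
position: [445.4, 108.6, 167.6]
ee_rot: [0.982, -0.189, 0.0, -0.0]
contact_force: [-0.8, -1.1, -0.8]
gripper_width: 25.8
```

>>> apply_moves --plan '[1,0,0,-0.02,0,1,0,0,-0.04,0,1,0,0,-0.05,0,1,0,0,-0.056,0,1,0,0,-0.056,0,1,0,0,-0.056,0]'

```text
clock: 40.77
position: [445.7, 107.1, 111.9]
ee_rot: [0.981, -0.192, 0.0, 0.0]
contact_force: [1.3, 0.5, -0.4]
gripper_width: 25.2
```

```bash
python3 - <<'E'
from h import *
s=avg('scene','s21',4)
q()
p=proj(s,[[449.5,106,34.5]])[0].astype(int)
crop(s,p[0]-45,p[1]-45,p[0]+45,p[1]+35,8,'c6',1.8)
E
```

```text
40.97 pos [445.9 107.3 112.5] jaw 67.8 F [ 0.3 -0.3 -1.4] M [-0.027  0.029  0.016] w 25.3
```

View pics/c6.png

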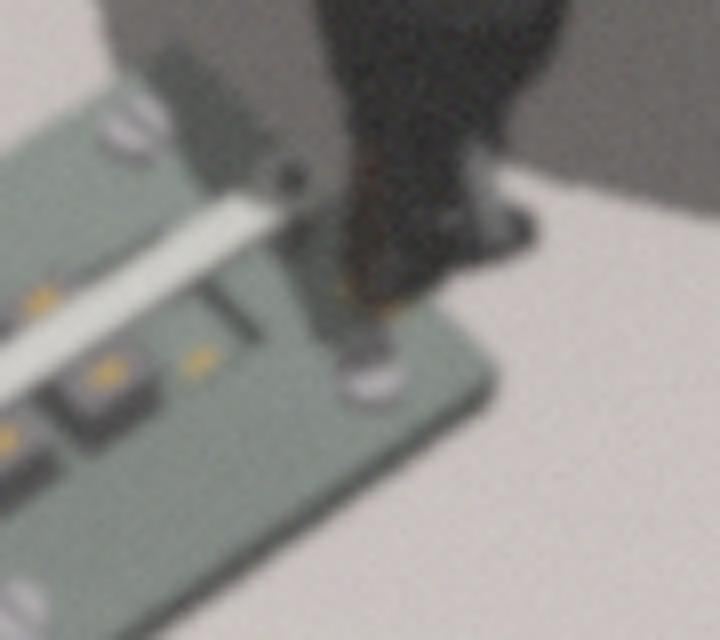

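>>> apply_moves --plan '[1,-0.0003,0,-0.004,0,1,-0.0003,0,-0.007,0,1,-0.0003,0,-0.009,0,1,-0.0003,0,-0.01,0,1,-0.0003,0,-0.011,0,1,-0.0003,0,-0.012,0,1,-0.0003,0,-0.013,0,1,-0.0003,0,-0.013,0]'

```text
clock: 41.63
position: [444.9, 106.9, 98.5]
ee_rot: [0.981, -0.192, -0.0, 0.0]
contact_force: [-0.9, -0.6, -0.7]
gripper_width: 25.5
```

```bash
python3 - <<'E'
from h import *
q()
E
```

```text
41.63 pos [444.9 106.9  98.5] jaw 67.8 F [-0.9 -0.6 -0.7] M [ 0.002 -0.029 -0.012] w 25.5
```

Engaged with no force; turn.

>>> apply_moves --plan '[1,0.0003,0.0002,-0.001,-6,1,0.0003,0.0002,-0.001,-12,1,0.0003,0.0002,-0.001,-18,1,0.0003,0.0002,-0.001,-24,1,0.0003,0.0002,-0.001,-30,1,0.0003,0.0002,-0.001,-36,1,0.0003,0.0002,-0.001,-42,1,0.0003,0.0002,-0.001,-42]'

```text
clock: 42.3
position: [445.5, 107.4, 97.7]
ee_rot: [0.847, -0.532, 0.0, -0.0]
contact_force: [-0.2, -0.4, -2.3]
gripper_width: 25.4
```

```bash
python3 - <<'E'
from h import *
q()
E
```

```text
42.3 pos [445.5 107.4  97.7] jaw 25.7 F [-0.2 -0.4 -2.3] M [ 0.123 -0.142  0.052] w 25.4
```

>>> apply_moves --plan '[1,0.0003,0.0002,0,-6,1,0.0003,0.0002,0,-12,1,0.0003,0.0002,0,-18,1,0.0003,0.0002,0,-24,1,0.0003,0.0002,0,-28,1,0.0003,0.0002,0,-30,1,0.0003,0.0002,0,-32,1,0.0003,0.0002,0,-32]'

```text
clock: 42.97
position: [446.0, 107.5, 97.7]
ee_rot: [-0.669, 0.743, -0.0, 0.0]
contact_force: [2.0, 0.4, -2.8]
gripper_width: 25.7
```

```bash
python3 - <<'E'
from h import *
q()
E
```

```text
42.97 pos [446.  107.5  97.7] jaw 174.0 F [ 2.   0.4 -2.8] M [ 0.051 -0.398  0.163] w 25.7
```

>>> apply_moves --plan '[1,0,0,0,-2,1,0,0,0,-4,1,0,0,0,-6,1,0,0,0,-6,1,0,0,0,-6]'

```text
clock: 43.38
position: [446.1, 107.6, 97.7]
ee_rot: [-0.63, 0.777, -0.0, 0.0]
contact_force: [2.8, 0.4, -2.7]
gripper_width: 25.2
```

```bash
python3 - <<'E'
from h import *
q()
E
```

```text
43.38 pos [446.1 107.6  97.7] jaw 168.0 F [ 2.8  0.4 -2.7] M [ 0.046 -0.766  0.372] w 25.2
```

>>> apply_moves --plan '[1,0,0,0,5,1,0,0,0,9.5,1,0,0,0.005,9.5,1,0,0,0.015,9.5,1,0,0,0.04,9.5,1,0,0,0.075,16,1,0,0,0.1,23,1,0,0.02,0.11,30]'

```text
clock: 44.05
position: [446.3, 126.3, 212.0]
ee_rot: [0.809, -0.588, 0.001, -0.002]
contact_force: [0.1, 1.0, -0.8]
gripper_width: 25.5
```

>>> apply_moves --plan '[1,0.01,0.035,0,7,1,0.02,0.07,0,14,1,0.03,0.105,0,21,1,0.04,0.14,0,28,1,0.045,0.17,0,35,1,0.0484,0.2,0,42,1,0.0484,0.2306,0,49,1,0.0484,0.2306,0,56]'

```text
clock: 44.72
position: [493.8, 362.3, 207.1]
ee_rot: [0.991, -0.137, -0.0, -0.0]
contact_force: [-0.1, -0.7, -0.9]
gripper_width: 25.2
```

>>> apply_moves --plan '[1,0,0,0,7,1,0,0,0,14,1,0,0,0,21,1,0,0,0,28,1,0,0,0,34.8,1,0,0,0,34.8,1,0,0,0,34.8]'

```text
clock: 45.3
position: [493.7, 357.6, 207.8]
ee_rot: [0.987, 0.16, -0.0, 0.0]
contact_force: [0.0, 0.6, -1.0]
gripper_width: 25.4
```

```bash
python3 - <<'E'
from h import *
s=avg('scene','s22',4);t=avg('top','t22',4)
q()
crop(s,320,160,460,300,5,'c6',2)
crop(t,225,175,310,275,7,'c7',1.5)
E
```

```text
45.7 pos [494.  357.9 207.7] jaw 108.6 F [-0.5  0.1 -0.8] M [ 0.024  0.037 -0.042] w 25.4
```

View pics/c6.png

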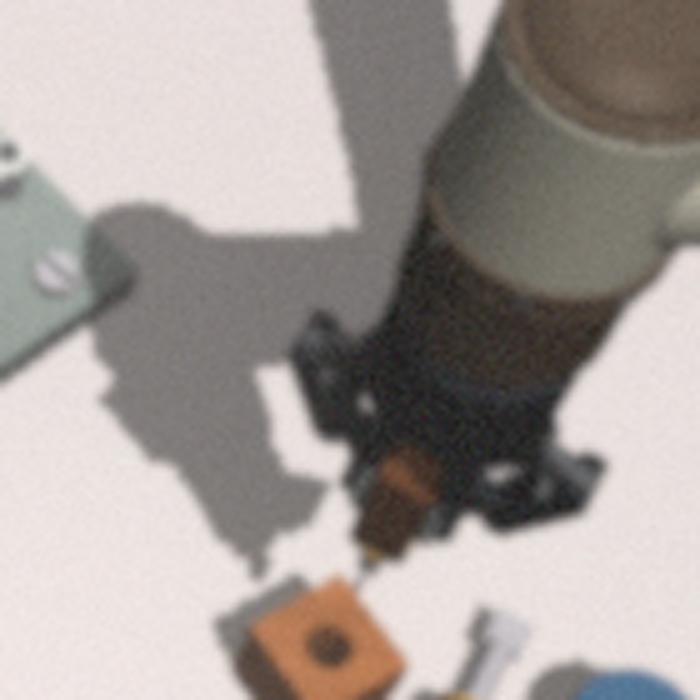

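View pics/c7.png

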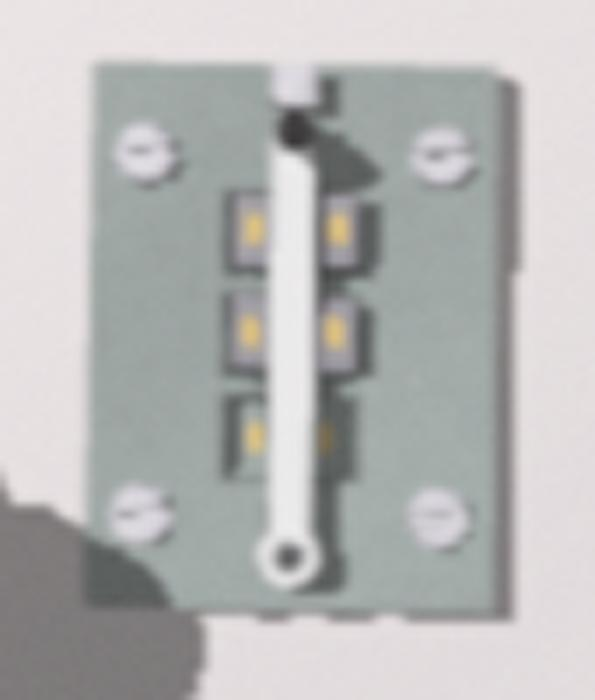

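>>> apply_moves --plan '[1,0.0003,-0.0004,-0.03,0,1,0.0003,-0.0004,-0.06,0,1,0.0003,-0.0004,-0.07,0,1,0.0003,-0.0004,-0.078,0,1,0.0003,-0.0004,-0.085,0,1,0.0003,-0.0004,-0.09,0,1,0.0003,-0.0004,-0.095,0,1,0.0003,-0.0004,-0.1,0]'

```text
clock: 46.37
position: [494.9, 358.2, 108.4]
ee_rot: [0.987, 0.162, 0.001, -0.001]
contact_force: [0.3, 0.1, -1.1]
gripper_width: 25.1
```

>>> apply_moves --plan '[1,0,0,-0.008,0,1,0,0,-0.015,0,1,0,0,-0.02,0,1,0,0,-0.024,0,1,0,0,-0.026,0,1,0,0,-0.027,0,1,0,0,-0.027,0]'

```text
clock: 46.95
position: [494.3, 357.6, 80.5]
ee_rot: [0.987, 0.162, -0.0, 0.0]
contact_force: [0.2, -0.9, -2.2]
gripper_width: 25.6
```

```bash
python3 - <<'E'
from h import *
q()
E
```

```text
46.95 pos [494.3 357.6  80.5] jaw 108.6 F [ 0.2 -0.9 -2.2] M [-0.     0.018  0.004] w 25.6
```

Lower the last 1.5 mm, open, and lift away.

>>> apply_moves --plan '[1,0,0,-0.0008,0,1,0,0,-0.0015,0,1,0,0,-0.0015,0,0.3,0,0,-0.0015,0,0,0,0,-0.0015,0,-0.5,0,0,-0.0015,0,-1,0,0,-0.0015,0,-1,0,0,-0.0015,0]'

```text
clock: 47.62
position: [494.4, 357.6, 79.3]
ee_rot: [0.987, 0.162, 0.0, -0.0]
contact_force: [0.3, 0.7, 0.1]
gripper_width: 76.6
```

>>> apply_moves --plan '[-1,0,0,0,0,-1,0,0,0,0,-1,0,0,0.02,0,-1,0,0,0.05,0,-1,0,0,0.09,0,-1,0,0,0.13,0,-1,0,0,0.16,0,-1,0,0,0.17,0]'

```text
clock: 48.28
position: [496.2, 359.0, 255.8]
ee_rot: [0.987, 0.162, 0.005, -0.003]
contact_force: [-0.6, 0.7, 1.2]
gripper_width: 85.6
```

>>> apply_moves --plan '[-1,-0.04,0,0.02,0,-1,-0.08,0,0.02,0,-1,-0.12,0,0.02,0,-1,-0.15,0,0.02,0,-1,-0.15,0,0.02,0,-1,-0.15,0,0.02,0]'

```text
clock: 48.78
position: [343.0, 357.5, 269.5]
ee_rot: [0.987, 0.163, 0.0, -0.0]
contact_force: [0.1, -0.5, 0.2]
gripper_width: 85.2
```

```bash
python3 - <<'E'
from h import *
s=avg('scene','s23',8);t=avg('top','t23',8)
q()
for d,n in((t,'top'),(s,'scene')):
    P=cloud(d);near=(abs(P[...,0]-495)<50)&(abs(P[...,1]-358)<50)
    for nm,lo,hi in(('stand',54,66),('handle',118,135)):
        m=near&(P[...,2]>lo)&(P[...,2]<hi)
        if m.sum()>10: print(n,nm,m.sum(),cv2.minAreaRect(P[m][:,:2].astype('float32')),P[m].mean(0))
crop(s,220,130,480,330,3,'c6',1.8)
crop(t,225,175,310,275,6,'c7',1.5)
P=cloud(t)
for v in(208,223): print(np.round(np.median(P[v-2:v+2,260:263,2]),1),np.round(np.median(P[v-2:v+2,272:274,2]),1))
E
```

```text
49.58 pos [344.3 357.6 269.2] jaw 108.6 F [-0.3 -0.   0.3] M [0.028 0.004 0.045] w 85.2
top stand 245 ((494.33831787109375, 357.40118408203125), (56.59318161010742, 55.90871047973633), 82.00892639160156) [493.6767656  353.65318846  59.86056884]
top handle 86 ((494.53173828125, 356.2154235839844), (25.978759765625, 25.945167541503906), 18.313913345336914) [494.69681374 355.57027219 125.47608138]
scene stand 346 ((497.7165832519531, 360.35748291015625), (56.739540100097656, 56.40781784057617), 81.85782623291016) [504.00621189 364.34041488  59.74238938]
scene handle 124 ((497.9921569824219, 359.35760498046875), (25.58523178100586, 25.57115936279297), 18.910137176513672) [499.27284053 359.83710605 125.01834174]
48.6 48.3
48.3 49.1
```

View pics/c6.png

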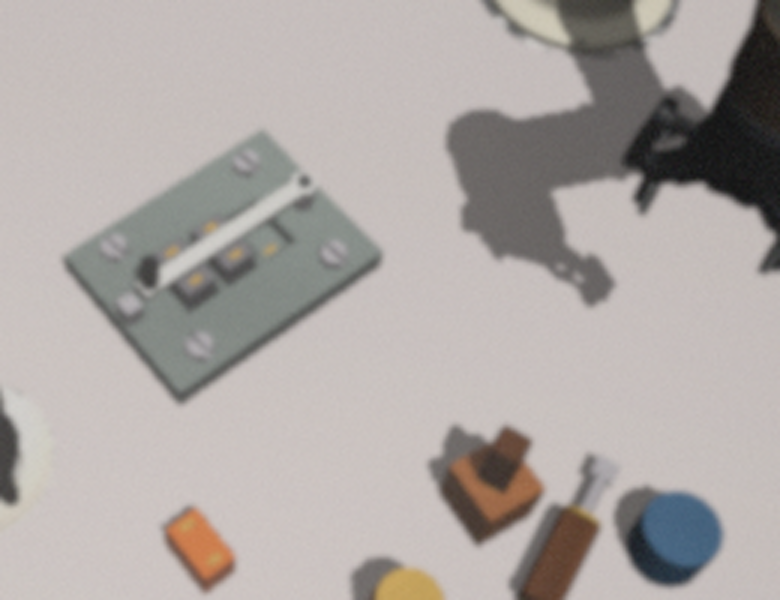

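View pics/c7.png

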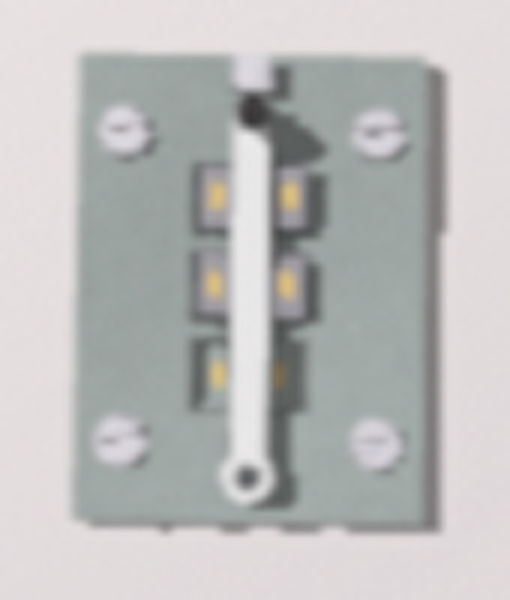

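View pics/s23.png

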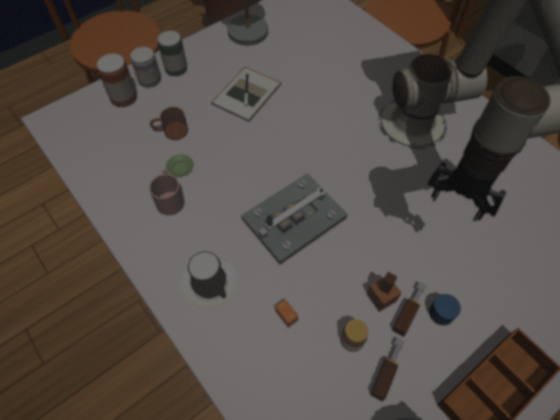

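View pics/t23.png

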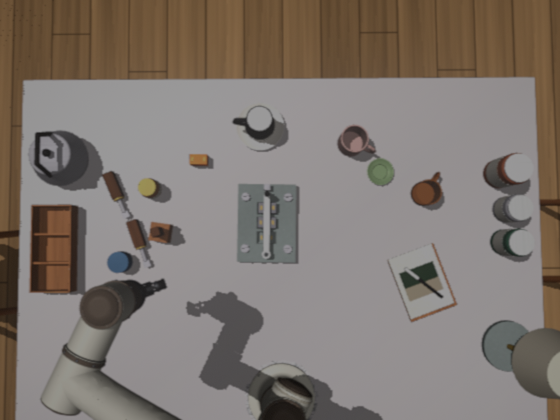

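```bash
python3 - <<'E'
from h import *
s=load('s23');t=load('t23')
for d,cs in((s,{1:(446,-22.5),2:(601.8,-25),3:(604.3,102.8),4:(448.8,106.0)}),(t,{1:(443,-21),2:(599,-24.2),3:(601.5,103.6),4:(445.7,106.8)})):
  for i,c in cs.items():
    qq,I,up=slot(d,c);c0=np.array(c);o=[]
    for rr in(7,8,9):
        r=np.hypot(*(qq-c0).T);m=r<rr
        w=np.clip(np.percentile(I[m],60)-I[m],0,None);x=qq[m];mu=(x*w[:,None]).sum(0)/w.sum();y=x-mu
        e,V=np.linalg.eigh((y*w[:,None]).T@y/w.sum());a=np.degrees(np.arctan2(V[1,1],V[0,1]));o.append(round((-1.2-a+20)%180-20,1))
    print(i,o)
k=[]
c=t['color'].mean(2)
for b in((slice(186,196),slice(262,272)),(slice(251,258),slice(263,270))):
    v,u=np.mgrid[b];w=np.clip(95-c[b],0,None);k.append([(u*w).sum()/w.sum(),(v*w).sum()/w.sum()])
a=onplane(t,k[0],97)[0];b=onplane(t,k[1],59)[0];print(a,b,'bar deg (base)',np.degrees(np.arctan2(a[1]-b[1],a[0]-b[0]))+1.2)
E
```

```text
1 [np.float64(84.7), np.float64(84.9), np.float64(85.6)]
2 [np.float64(85.6), np.float64(84.9), np.float64(85.4)]
3 [np.float64(79.1), np.float64(78.5), np.float64(77.8)]
4 [np.float64(87.2), np.float64(86.3), np.float64(84.7)]
1 [np.float64(87.2), np.float64(84.1), np.float64(78.9)]
2 [np.float64(79.1), np.float64(80.4), np.float64(81.4)]
3 [np.float64(80.8), np.float64(78.8), np.float64(76.8)]
4 [np.float64(73.1), np.float64(74.1), np.float64(73.3)]
[605.43844368  34.81543891  97.        ] [426.37427465  42.23262807  59.        ] bar deg (base) -1.1719476285857537
```

```bash
python3 - <<'E'
from h import *
s=avg('scene','s24',40);t=avg('top','t24',40)
from scipy.optimize import least_squares
tl=[]
for d,off,n in((s,(3.0,-1.0),'s'),(t,(0,0),'t')):
  for i,c in {1:(443.2,-20.6),2:(599.3,-23.7),3:(601.8,104.2),4:(445.8,107.4)}.items():
    c=np.array(c)+off
    qq,I,up=slot(d,c);r=np.hypot(*(qq-c).T);m=r<11;x=qq[m]-c;y=I[m]
    o=[]
    # brightness = tilt plane + dark gaussian band with free angle, offset, width (over the disc)
    for R in(8,9.5):
        k=np.hypot(*x.T)<R
        X=x[k];Y=y[k]
        def f(p):
            u=-np.sin(p[0])*X[:,0]+np.cos(p[0])*X[:,1]-p[1]
            return p[2]+p[3]*X[:,0]+p[4]*X[:,1]-p[5]*np.exp(-u**2/2/p[6]**2)-Y
        g=least_squares(f,[np.radians(-84),0,Y.max(),0,0,30,2.5],bounds=([-3,-4,0,-20,-20,0,1],[0,4,400,20,20,300,4]));o.append((round(-1.2-np.degrees(g.x[0]),1),round(g.x[1],1),round(g.x[5],0),round(g.x[6],1),round(float(np.std(g.fun)),1)))
    print(n,i,o)
    tl.append(cv2.resize(cv2.normalize(up,None,0,255,cv2.NORM_MINMAX).astype('uint8'),(200,200)))
cv2.imwrite('pics/sl24.png',np.vstack([np.hstack(tl[:4]),np.hstack(tl[4:])]))
E
```

```text
s 1 [(np.float64(85.9), np.float64(-1.9), np.float64(14.0), np.float64(3.0), 1.1), (np.float64(85.8), np.float64(-2.1), np.float64(13.0), np.float64(2.9), 1.8)]
s 2 [(np.float64(83.3), np.float64(-2.2), np.float64(12.0), np.float64(2.8), 0.9), (np.float64(82.2), np.float64(-2.5), np.float64(11.0), np.float64(2.7), 1.8)]
s 3 [(np.float64(82.3), np.float64(-2.8), np.float64(13.0), np.float64(2.8), 1.4), (np.float64(81.8), np.float64(-3.1), np.float64(12.0), np.float64(2.7), 2.3)]
s 4 [(np.float64(84.1), np.float64(-2.4), np.float64(14.0), np.float64(2.9), 1.1), (np.float64(83.8), np.float64(-2.6), np.float64(13.0), np.float64(2.8), 2.0)]
t 1 [(np.float64(87.3), np.float64(0.6), np.float64(12.0), np.float64(1.9), 1.7), (np.float64(85.3), np.float64(0.5), np.float64(11.0), np.float64(1.9), 2.3)]
t 2 [(np.float64(79.8), np.float64(-0.8), np.float64(29.0), np.float64(2.5), 4.4), (np.float64(81.2), np.float64(-0.7), np.float64(25.0), np.float64(2.3), 4.8)]
t 3 [(np.float64(81.2), np.float64(-0.6), np.float64(20.0), np.float64(2.2), 4.0), (np.float64(80.9), np.float64(-0.5), np.float64(17.0), np.float64(2.0), 4.4)]
t 4 [(np.float64(74.6), np.float64(-0.0), np.float64(18.0), np.float64(2.1), 3.0), (np.float64(75.7), np.float64(-0.1), np.float64(16.0), np.float64(1.9), 3.4)]
```

View pics/sl24.png

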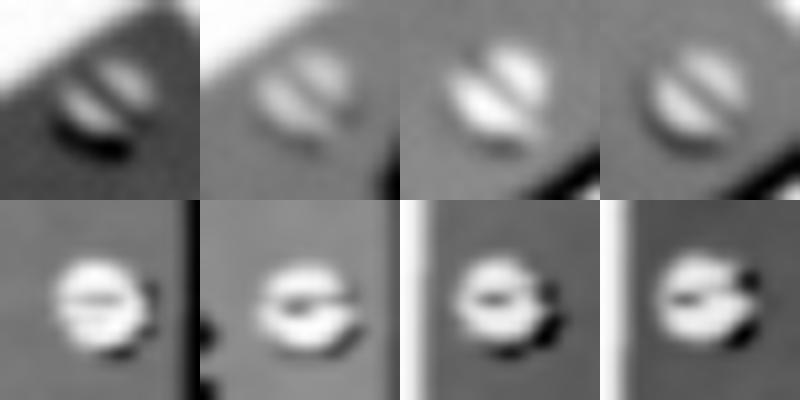

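```bash
python3 - <<'E'
from h import *
print(arm.job_done()); q()
E
```

```text
the job is handed in; nothing more can be done
None
the job is handed in; nothing more can be done
```

I finished the job and handed it in at about 54 s. Both battery packs I could find are fully down, in pockets 2 and 3; pocket 1 is empty because no third pack showed in either camera. The locking bar is shut, all four screws are turned home, and the driver is back upright in its stand.

What the last checks showed:
- **Packs:** their tops read about 48 mm above the table, which matches seated.
- **Bar:** I pushed it to its stop with about 15 N, and the camera puts it at about -1°, which is shut within measuring error.
- **Screws:** each one stopped against a torque of 0.37–0.46 N m, against about 0.05 N m of friction while turning. The scene camera reads 82–86° for the four, and home is 83°.
- **Driver:** it stands centred in the stand, with the top of the handle at about 125.5 mm; fully seated is 126 mm.
- **Bystanders:** the mug, glass, dish, jar and candle look unmoved in both pictures.

What disagreed:
- **Screw angles from above:** the top camera spreads from 75° to 87°, with screw 4 lowest at 75°. The slot is under 2 pixels wide there, so I trusted the stop torque and the scene camera.
- **Camera offset:** the two cameras disagree by 3–4 mm, so I measured each placement against things seen by the same camera and confirmed it by touch.
- **Look-alike drivers:** two stood upright in the first picture and lay flat by about 7 s. I passed well above them and felt no contact.

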